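# Make up the roughing-out and finishing kits at the stone carver's bench

### The arm

A 7-joint arm with a two-finger parallel gripper is mounted at the origin on the work surface. World frame = base frame: x ahead of the robot, y to its left, z up, the work surface at z = 0. Lengths are in m, angles in rad, forces in N, time in s.
With the tool pointing down it reaches from about 0.425 to 0.925 m from the base axis. Payload 6.8 kg.
Tool frame: the origin (TCP) lies on the centre line of the jaws, within the pads' length; the fingertips stand 19 mm ahead of it and the grasp point (between the pads) is the TCP; z points along the fingers, y is the line along which they close (so a half turn about z gives the same grasp; the last joint's range is limited). The gripper opens to 85 mm and grips with 20 to 120 N. Pads are 22 mm wide; open, the fingers measure 114 mm over their backs; the gripper's body (76 mm by 85 mm) begins 54 mm behind the grasp point. The pads swing forward as they close: fully open they stand 13 mm farther back than shut.
Start: joints at [-1.248, 0.477, 0.022, 1.555, -0.011, 1.109, -0.083], TCP at [0.282, 0.613, 0.25] pointing down, gripper open.
Joint ranges: [-2.96, 2.96], [-0.34, 2.1], [-1.41, 1.46], [0.24, 2.44], [-1.37, 4.51], [0.17, 1.92], [-2.96, 2.96]. Speed limits (rad/s): [2.39, 2.39, 3.14, 3.14, 3.14, 3.14, 3.14].

### API

Orientations are given as a rotation vector (axis times angle).
In Python, from bench import r gives the robot as it stands. The module is installed in compiled form; this text tells all that it offers.
- The arm moves only by the tool arm_command, never from a script. Its argument "rows" is a list of rows, each an object of numbers: "fingers": the opening, from -1 (shut) to 1 (fully open); "x", "y", "z": the shift along the tool's x, y, z in m; "ax", "ay", "az": the turn, a rotation vector about the tool's x, y, z in degrees. In form: [{"fingers": .., "x": .., "y": .., "z": .., "ax": .., "ay": .., "az": ..}, ...]. A call has 1 to 10 rows; each row shifts and turns the commanded pose from where the row before left it, along the tool's axes as they then stand; what a row does not reach is not made up. A row lasts 1/12 s, in which the tool goes at most 41.7 mm and 7.16 degrees, less where a joint would pass 70% of its speed; a pose out of reach is approached as far as the arm can. A call is refused whole if a number of a shift passes 0.0417 or a number of a turn 7.16, either way. A call with a gripper value outside its range is refused whole. The fingers move at their own pace and stop on an object; "grip_force" is the grip in N (left out, the last holds). Time passes only in rows, so rows that do not move let the fingers close. It gives the time, the measured TCP pose, the force, the opening and the grip force at its end, in the units of the state.
- r.get_obs(): the state, without advancing time (a new reading comes with each control period).
- r.grab_frame(name): name is "scene" or "side" or "wrist"; returns a dict with "frame" (420x560x3 uint8, red, green, blue), "depth" (420x560 float32, m along the optical axis (not along the pixel's ray), 0 where there is no reading), "K" (3x3 intrinsics, pixels), "world_from_camera" (4x4, takes a point from camera to world coordinates). Camera axes: x right, y down, z forward; pixel columns grow to the right and rows downward; lengths in m; the calibration is good to about 2 mm. A picture is of the moment at which its call begins.
- r.hand_in(): hands the job in; it is judged then, once.
The state is a dict: "clock": time; "joints": joint angles; "qvel": joint speeds; "tau": joint torques, N m; "tcp_pos": TCP position; "orientation": TCP orientation; "contact_force": force on the tool from outside, world axes, zero at the start; "moment": the same for the moment, N m; "grip_width": finger opening in m; "gripper_force": force on a finger pad.
Only numpy, scipy, OpenCV 4.12 (cv2) and the standard library are available. Lean on these libraries where they do the work, as an engineer would, in place of code of your own. Each camera call takes 0.05 s, during which the arm holds its last target. There are 200 camera calls.

### The job

Make up two carving kits from the tools on the board. The wooden tray gets the roughing-out kit: the pointed chisel and the claw chisel, one lying in each rest, whichever you like, and the iron mallet standing on its head in the square bay. The metal pan gets the finishing kit: the flat chisel lying in the narrow rest and the rubbing brick flat in the wide one; set every tool down centred and gently, without dropping it, and leave the cup stone and the pin spanner where they are.

Things in the scene. Friction and masses are not known exactly. Their poses are not given: they have to be found in the camera images.
- point_chisel: Pointed chisel, steel, 180 mm long, lying along its own x: dark shank 16 mm wide and high, struck head at -x, bright working end at +x. The last 35 mm taper to one sharp point; nowhere wider than 16 mm. 0.19 kg. Origin: mid-length, on the underside. Starts flat on the board, its x within 0.25 rad of world x.
- claw_chisel: Claw chisel, steel, 180 mm long, lying along its own x: dark shank 16 mm wide and high, struck head at -x, bright working end at +x. The last 35 mm flare to a blade 46 mm wide, 8 mm thick, split into three coarse teeth. 0.2 kg, balance about 5 mm towards the blade. Origin: mid-length, on the underside. Starts flat on the board, its x within 0.25 rad of world x.
- flat_chisel: Flat chisel, steel, 180 mm long, lying along its own x: dark shank 16 mm wide and high, struck head at -x, bright working end at +x. The last 35 mm are a blade up to 24 mm wide with one straight, untoothed edge. 0.19 kg. Origin: mid-length, on the underside. Starts flat on the board, its x within 0.25 rad of world x.
- mallet: Carver's round mallet standing on its head: dark iron head 52 mm in diameter and 50 mm high, above it an upright pale wooden handle 25 mm in diameter, top at 134 mm. About 0.55 kg. Origin: centre of the head's underside; z runs up the handle. Its yaw means nothing.
- rubbing_brick: Dark grey carborundum rubbing brick lying flat, 130 mm long (its x), 42 mm wide (its y), 25 mm high, three thin grooves along the top. About 0.3 kg. Origin: centre of its underside. At the start its x is within 0.2 rad of world x.
- cup_stone: Greenish-grey cup-shaped grinding stone, open side up, 52 mm in diameter, 34 mm high, brass bush inside. Stays where it stands. Origin: centre of its underside.
- pin_spanner: Flat dark forked pin spanner, 130 mm long, 5 mm thick, about 50 mm wide over the fork. Stays where it lies. Origin: on its underside, within 15 mm of its middle.
- wooden_tray: Fixed wooden tray, 190 (x) by 236 mm (y), rim 22 mm. Two battens along y at x = +-36 mm, 12 mm thick. Chisel rests at y = 20 and y = 85 mm: notch 38 mm wide in both battens, floor 24 mm above the board, sides 34 mm; a chisel there lies along x, middle at x = 0. Square mallet bay 80 x 80 mm at x = 0, y = -70 mm: floor 8 mm up, walls 24 mm. Origin: centre of underside; yaw within 0.15 rad.
- steel_pan: Fixed sheet-metal pan, 190 (x) by 170 mm (y), rim 24 mm. Two wooden battens along y at x = +-36 mm, 12 mm thick, with notches, floor 24 mm above the board, sides 34 mm: narrow rest (38 mm wide) at y = 45 mm, wide rest (64 mm) at y = -35 mm for the brick. A tool there lies along x over both battens, middle at x = 0. Origin: centre of underside; yaw within 0.15 rad.
Things that resemble listed ones, but are neither listed nor needed, are in the scene too. Leave any purple look-alike of the flat_chisel alone. There is more than one size of the rubbing_brick; the job needs the smaller.

How it is judged:
At the end, for the whole second after the job is handed in: Chisels and brick lie level on both battens of their own rests (within 14 mm across, brick 15; 15 mm along; height 5 mm); the mallet stands upright on its bay's floor within 18 mm of the middle; all released and at rest; cup stone and pin spanner within 20 mm of their starts (((x of point_chisel in the frame of wooden_tray between -0.015 and 0.015 m and y of point_chisel in the frame of wooden_tray between 0.006 and 0.034 m and z of point_chisel in the frame of wooden_tray between 0.019 and 0.029 m and angle between the x axis of each of point_chisel, claw_chisel and the x axis of wooden_tray, either way round below 0.3 rad and angle between each of point_chisel, claw_chisel's own z axis and vertical below 0.15 rad and x of claw_chisel in the frame of wooden_tray between -0.015 and 0.015 m and y of claw_chisel in the frame of wooden_tray between 0.071 and 0.099 m and z of claw_chisel in the frame of wooden_tray between 0.019 and 0.029 m) or (x of point_chisel in the frame of wooden_tray between -0.015 and 0.015 m and y of point_chisel in the frame of wooden_tray between 0.071 and 0.099 m and z of point_chisel in the frame of wooden_tray between 0.019 and 0.029 m and angle between the x axis of each of point_chisel, claw_chisel and the x axis of wooden_tray, either way round below 0.3 rad and angle between each of point_chisel, claw_chisel's own z axis and vertical below 0.15 rad and x of claw_chisel in the frame of wooden_tray between -0.015 and 0.015 m and y of claw_chisel in the frame of wooden_tray between 0.006 and 0.034 m and z of claw_chisel in the frame of wooden_tray between 0.019 and 0.029 m)) and x of mallet in the frame of wooden_tray between -0.018 and 0.018 m and y of mallet in the frame of wooden_tray between -0.088 and -0.052 m and z of mallet in the frame of wooden_tray between 0.003 and 0.013 m and angle between mallet's own z axis and vertical below 0.12 rad and x of flat_chisel in the frame of steel_pan between -0.015 and 0.015 m and y of flat_chisel in the frame of steel_pan between 0.031 and 0.059 m and z of flat_chisel in the frame of steel_pan between 0.019 and 0.029 m and angle between the x axis of each of flat_chisel, rubbing_brick and the x axis of steel_pan, either way round below 0.3 rad and angle between each of flat_chisel, rubbing_brick's own z axis and vertical below 0.15 rad and x of rubbing_brick in the frame of steel_pan between -0.015 and 0.015 m and y of rubbing_brick in the frame of steel_pan between -0.05 and -0.02 m and z of rubbing_brick in the frame of steel_pan between 0.019 and 0.029 m and linear speed of each of point_chisel, claw_chisel, flat_chisel, rubbing_brick, mallet below 0.02 m/s and angular speed of each of point_chisel, claw_chisel, flat_chisel, rubbing_brick, mallet below 0.2 rad/s and contact force between each of point_chisel, claw_chisel, flat_chisel, rubbing_brick, mallet and the fingers below 0.1 N and distance of each of cup_stone, pin_spanner from where it was at the start of the episode below 0.02 m); the robot touches nothing.
It fails at once if a tool is dropped or thrown (moves faster than 0.7 m/s, a fall of about 25 mm, while not held) ((contact force between point_chisel and the fingers below 0.1 N and linear speed of point_chisel above 0.7 m/s) or (contact force between claw_chisel and the fingers below 0.1 N and linear speed of claw_chisel above 0.7 m/s) or (contact force between flat_chisel and the fingers below 0.1 N and linear speed of flat_chisel above 0.7 m/s) or (contact force between rubbing_brick and the fingers below 0.1 N and linear speed of rubbing_brick above 0.7 m/s) or (contact force between mallet and the fingers below 0.1 N and linear speed of mallet above 0.7 m/s)).
It fails at once if the cup stone is disturbed (moved more than 20 mm) (distance of cup_stone from where it was at the start of the episode above 0.02 m).
It fails at once if the pin spanner is disturbed (moved more than 20 mm) (distance of pin_spanner from where it was at the start of the episode above 0.02 m).
It also fails if it takes over 125 s, if anything falls off the work surface, if the arm or the gripper's body presses on something with over 40 N, if the wrist force passes 120 N, or if a joint passes its speed limit or range.

## Working session

There is one attempt and no reset: what is moved stays moved. The work goes in short steps, Python scripts to look and compute and a tool call to move; the robot and the scene stay as the last step left them, time stands still between calls to the robot, and variables do not carry over. Pictures are saved under pics/ and viewed, at most 14 in all, crops included, and the job is handed in when it is done.

Besides the shell and the picture viewer there is one more tool, called as a command line: name --argument value ..., lists and objects as JSON in quotes. arm_command: Moves the arm, as the interface text tells. Its arguments: {"type":"object","properties":{"rows":{"type":"array"},"grip_force":{"type":"number"}},"required":["rows"]}

```bash
mkdir -p pics; python3 - <<'E'
from bench import r
import cv2,numpy as np
o=r.get_obs(); print({k:np.round(v,3).tolist() for k,v in o.items()})
for n in ("scene","side","wrist"):
    f=r.grab_frame(n); np.savez(f"{n}0.npz",**f)
    cv2.imwrite(f"pics/{n}0.png",f["frame"][:,:,::-1])
    print(n,f["K"].round(1).tolist(),f["world_from_camera"].round(3).tolist())
E
```

```text
{'clock': 0.0, 'joints': [-1.248, 0.478, 0.022, 1.556, -0.011, 1.109, -0.083], 'qvel': [-0.001, -0.001, -0.001, 0.0, 0.0, 0.002, -0.002], 'tau': [0.0, -59.644, 1.607, -28.121, 0.012, 0.009, -0.0], 'tcp_pos': [0.282, 0.613, 0.249], 'orientation': [-0.671, -3.069, 0.003], 'contact_force': [-0.046, -0.121, -0.315], 'moment': [0.007, -0.042, -0.016], 'gripper_force': 0.0, 'grip_width': 0.086}
scene [[468.4, 0.0, 281.7], [0.0, 468.4, 210.4], [0.0, 0.0, 1.0]] [[0.554, 0.666, -0.499, 1.033], [0.832, -0.447, 0.328, -0.403], [-0.005, -0.597, -0.802, 0.989], [0.0, 0.0, 0.0, 1.0]]
side [[478.0, 0.0, 283.3], [0.0, 478.0, 212.6], [0.0, 0.0, 1.0]] [[0.761, -0.4, 0.511, -0.115], [-0.649, -0.45, 0.613, -0.644], [-0.015, -0.798, -0.602, 0.686], [0.0, 0.0, 0.0, 1.0]]
wrist [[341.3, 0.0, 278.1], [0.0, 341.3, 211.4], [0.0, 0.0, 1.0]] [[0.418, 0.868, 0.268, 0.214], [0.909, -0.398, -0.125, 0.644], [-0.002, 0.295, -0.955, 0.374], [0.0, 0.0, 0.0, 1.0]]
```

View pics/scene0.png

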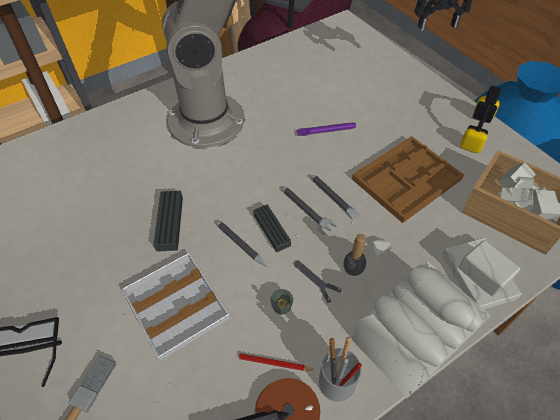

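View pics/side0.png

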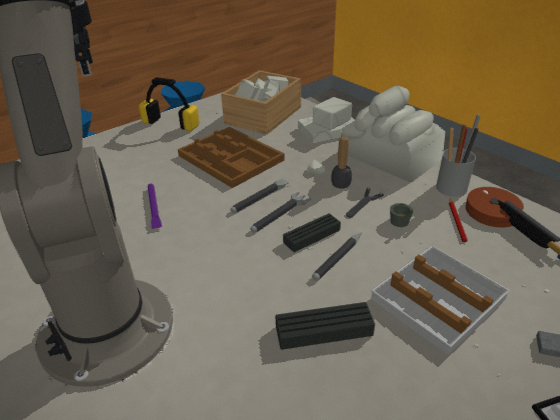

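The scene view shows the point chisel at (216,221)-(266,265), two more chisels at (281,188)-(332,229) and (310,177)-(358,218), the small brick at (271,227) and the large brick at (168,220). The mallet is at (355,262), the cup at (282,300), the spanner at (318,280), the tray at (407,178), the pan at (175,303), and the purple look-alike at (325,129). Next I'll segment by depth and enlarge the two upper chisels.

```bash
cat > h.py <<'E'
import numpy as np,cv2
def load(n): return dict(np.load(n))
def cloud(f):
    d=f["depth"].astype(float);K=f["K"];v,u=np.mgrid[:d.shape[0],:d.shape[1]]
    p=np.stack([(u-K[0,2])/K[0,0]*d,(v-K[1,2])/K[1,1]*d,d,np.ones_like(d)],-1)@f["world_from_camera"].T
    p=p[...,:3]; p[d<=0]=np.nan; return p
def ray(f,uv,z):
    K=f["K"];T=f["world_from_camera"];uv=np.atleast_2d(uv).astype(float)
    d=np.c_[(uv-K[:2,2])/K[[0,1],[0,1]],np.ones(len(uv))]@T[:3,:3].T
    return T[:3,3]+d*((z-T[2,3])/d[:,2])[:,None]
E
python3 - <<'E'
from h import *
S=load("scene0.npz");P=cloud(S)
print("table z",np.nanmedian(P[200:210,120:140,2]),np.nanstd(P[200:210,120:140,2]))
for n in ("scene0.npz","side0.npz"):
    P=cloud(load(n)); m=((P[...,2]>0.006)&(P[...,0]>0.3)&(P[...,0]<1.0)&(abs(P[...,1])<.6)).astype(np.uint8)
    k,l,st,c=cv2.connectedComponentsWithStats(m,connectivity=4)
    print(n)
    for i in range(1,k):
        if st[i,4]<120: continue
        q=P[l==i]; (cx,cy),(w,h),a=cv2.minAreaRect(q[:,:2].astype(np.float32))
        print(st[i,:4],"rect",np.round([cx,cy,w,h],3),round(a,1),"zmax",q[:,2].max().round(3),"col",np.median(load(n)["frame"][l==i],0))
a=S["frame"][165:275,205:375,::-1]; b=load("side0.npz")["frame"][165:285,220:370,::-1]
a=cv2.resize(a,(750,485),interpolation=3); cv2.imwrite("pics/c1.png",a)
E
```

```text
table z 0.0003289369441877299 0.0021251920256129832
scene0.npz
[460 110  27  43] rect [0.536 0.579 0.06  0.05 ] 20.8 zmax 0.125 col [146.  122.5  14. ]
[352 136 112  86] rect [0.52  0.346 0.194 0.244] 4.6 zmax 0.039 col [113.  80.  45.]
[462 150  98 103] rect [0.759 0.498 0.22  0.169] 20.1 zmax 0.129 col [118.  96.  68.]
[311 175  50  45] rect [0.462 0.14  0.18  0.025] 2.6 zmax 0.021 col [66. 65. 68.]
[282 187  54  48] rect [0.453 0.06  0.18  0.047] 2.2 zmax 0.021 col [67. 66. 69.]
[253 204  38  48] rect [ 0.457 -0.057  0.043  0.133] 84.1 zmax 0.031 col [50. 54. 52.]
[153 214  27  38] rect [ 0.327 -0.283  0.055  0.093] 59.5 zmax 0.039 col [52. 55. 53.]
[217 221  49  45] rect [ 0.452 -0.144  0.174  0.017] 10.9 zmax 0.02 col [65. 65. 68.]
[343 234  23  42] rect [0.66  0.044 0.051 0.042] 30.2 zmax 0.136 col [60.5 59.  55. ]
[371 238  20  18] rect [0.654 0.139 0.04  0.038] 73.2 zmax 0.026 col [161. 164. 155.]
[352 238 170 159] rect [0.849 0.148 0.186 0.423] 4.1 zmax 0.189 col [151. 152. 144.]
[122 253 107 106] rect [ 0.508 -0.35   0.197  0.174] 0.5 zmax 0.038 col [119.  87.  53.]
[270 28
[... 1209 characters left out ...]
58.]
[449 198  19  43] rect [ 0.747 -0.233  0.161  0.012] 45.8 zmax 0.012 col [120.  25.  21.]
[390 203  23  23] rect [ 0.645 -0.15   0.054  0.05 ] 11.2 zmax 0.038 col [49. 54. 47.]
[283 213  58  39] rect [ 0.457 -0.055  0.046  0.133] 84.4 zmax 0.03 col [35. 37. 34.]
[312 232  50  48] rect [ 0.453 -0.143  0.177  0.017] 11.2 zmax 0.021 col [57. 57. 58.]
[371 246 139 106] rect [ 0.51  -0.35   0.197  0.175] 0.5 zmax 0.038 col [99. 86. 70.]
[318 302  57  37] rect [ 0.326 -0.282  0.058  0.089] 60.2 zmax 0.036 col [40. 43. 40.]
[536 331  24  26] rect [ 0.555 -0.538  0.041  0.034] 32.5 zmax 0.022 col [83. 86. 85.]
[532 396  28  24] rect [ 0.424 -0.589  0.052  0.022] 0.3 zmax 0.038 col [24. 24. 24.]
```

View pics/c1.png

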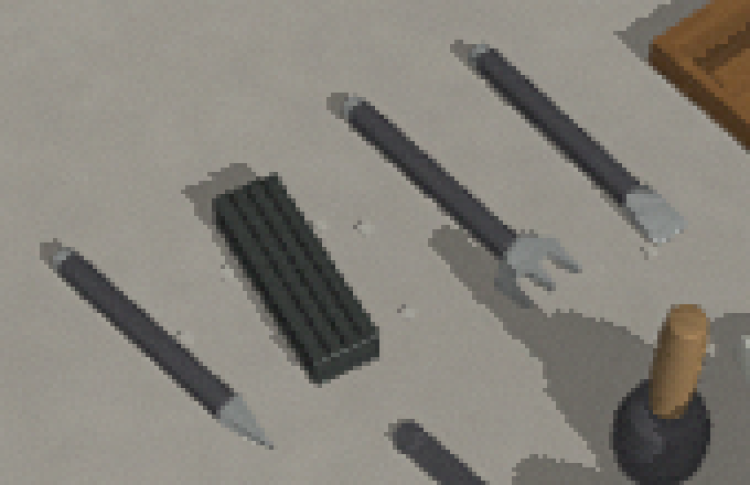

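The crop shows the middle chisel is toothed (claw), the far one has a straight edge (flat), and the left one tapers to a point. The depth sizes match the listed ones. Next I'll fit the shank axes, the mallet handle and the receptacle poses.

```bash
python3 - <<'E'
from h import *
for n in ("scene0.npz","side0.npz"):
    f=load(n);P=cloud(f);print(n)
    for nm,c in dict(point=(.453,-.144),claw=(.454,.053),flat=(.462,.138),brick=(.457,-.056)).items():
        hm=P[...,2]>(0.018 if nm=="brick" else 0.009)
        m=hm&(abs(P[...,0]-c[0])<.12)&(abs(P[...,1]-c[1])<.04); q=P[m][:,:2]
        g=f["frame"][m].mean(1); dark=g<95
        vx,vy,x0,y0=cv2.fitLine(q[dark].astype(np.float32),cv2.DIST_HUBER,0,.001,.001).ravel()
        if vx<0:vx,vy=-vx,-vy
        d=np.array([vx,vy]); s=(q-[x0,y0])@d; lo,hi=np.percentile(s,[.5,99.5]); mid=np.array([x0,y0])+d*(lo+hi)/2
        print(nm,"mid",mid.round(4),"len",round(hi-lo,3),"yaw",np.degrees(np.arctan2(vy,vx)).round(1))
    m=(P[...,2]>.07)&(abs(P[...,0]-.66)<.05)&(abs(P[...,1]-.044)<.06); q=P[m]
    print("mallet handle rect",cv2.minAreaRect(q[:,:2].astype(np.float32)), "top",np.median(P[m&(P[...,2]>.128)],0).round(3))
    for nm,c in dict(tray=(.52,.346),pan=(.509,-.35)).items():
        m=(P[...,2]>.015)&(abs(P[...,0]-c[0])<.13)&(abs(P[...,1]-c[1])<.15);q=P[m]
        R=cv2.minAreaRect(q[:,:2].astype(np.float32)); print(nm,np.round(R[0],4),np.round(R[1],3),R[2])
        b=P[m&(P[...,2]>.029)][:,:2]; print("  batten tops centroid rect",[np.round(v,3) for v in cv2.minAreaRect(b.astype(np.float32))])
E
```

```text
scene0.npz
point mid [ 0.4507 -0.1451] len 0.168 yaw 10.6
claw mid [0.4545 0.0497] len 0.176 yaw 3.7
flat mid [0.4629 0.1355] len 0.178 yaw 3.5
brick mid [ 0.4567 -0.0575] len 0.13 yaw -5.6
mallet handle rect ((0.6579574346542358, 0.0467599555850029), (0.022942859679460526, 0.02230740338563919), 7.886078357696533) top [0.658 0.048 0.132]
tray [0.5408 0.357 ] [0.237 0.261] 4.373987197875977
  batten tops centroid rect [array([0.537, 0.391]), array([0.265, 0.158]), np.float64(72.357)]
pan [ 0.5084 -0.3503] [0.197 0.174] 0.526128351688385
  batten tops centroid rect [array([ 0.535, -0.35 ]), array([0.14 , 0.164]), np.float64(0.418)]
side0.npz
point mid [ 0.4506 -0.1454] len 0.17 yaw 10.7
claw mid [0.4531 0.0495] len 0.177 yaw 4.7
flat mid [0.4628 0.1355] len 0.18 yaw 4.9
brick mid [ 0.456  -0.0589] len 0.129 yaw -5.9
mallet handle rect ((0.6547897458076477, 0.047531843185424805), (0.024054119363427162, 0.02288973331451416), 85.78963470458984) top [0.654 0.046 0.133]
tray [0.542  0.3565] [0.238 0.261] 4.790031433105469
  batten tops centroid rect [array([0.566, 0.401]), array([0.205, 0.148]), np.float64(13.686)]
pan [ 0.5095 -0.35  ] [0.197 0.175] 0.5357518792152405
  batten tops centroid rect [array([ 0.51, -0.35]), array([0.088, 0.166]), np.float64(0.035)]
```

```bash
cat > g.py <<'E'
# g.py x y z yaw N : constant tool-frame row (mm, deg) taking the measured pose to the target in N rows
import sys; from bench import r; import numpy as np
from scipy.spatial.transform import Rotation as Rn
def plan(p0,y0,t,N):
    dy=(t[3]+180-y0+180)%360-180; A=np.zeros((2,2))
    for i in range(N):
        a=np.radians(y0+dy*i/N); A+=[[np.cos(a),np.sin(a)],[np.sin(a),-np.cos(a)]]
    s=np.linalg.solve(A,np.array(t[:2])-p0[:2])
    return np.round(np.r_[s,-(t[2]-p0[2])/N]*1000,1),round(-dy/N,2)
if __name__=="__main__":
    o=r.get_obs(); R=Rn.from_rotvec(o["orientation"]).as_matrix(); y0=np.degrees(np.arctan2(R[1,0],R[0,0]))
    p=o["tcp_pos"]; print("t",round(o["clock"],2),"p",np.round(p,4),"yaw",round(y0-180,1),"tz",R[:,2].round(3),"w",o["grip_width"].round(4),"F",np.round(o["contact_force"],1),"gf",round(o["gripper_force"],1))
    a=[float(v) for v in sys.argv[1:]]
    for i in range(0,len(a),5):
        t=a[i:i+5]; print(t,*plan(np.array(p),y0,t,int(t[4]))); p=t[:3]; y0=t[3]+180
E
python3 g.py .463 .137 .15 4.3 14  .463 .137 .022 4.3 6
```

```text
Traceback (most recent call last):
  File "g.py", line 12, in <module>
    p=o["tcp_pos"]; print("t",round(o["clock"],2),"p",np.round(p,4),"yaw",round(y0-180,1),"tz",R[:,2].round(3),"w",o["grip_width"].round(4),"F",np.round(o["contact_force"],1),"gf",round(o["gripper_force"],1))
                                                                                                                   ^^^^^^^^^^^^^^^^^^^^^
AttributeError: 'float' object has no attribute 'round'
```

```bash
sed -i 's/o\["grip_width"\].round(4)/round(o["grip_width"],4)/' g.py
python3 g.py .463 .137 .15 4.3 14  .463 .137 .022 4.3 6
```

```text
t 0.15 p [0.2817 0.6129 0.2496] yaw -24.7 tz [-0.    -0.001 -1.   ] w 0.0854 F [ 0.4 -0.3 -0.2] gf 0.0
[0.463, 0.137, 0.15, 4.3, 14.0] [-19.5 -31.2   7.1] -2.07
[0.463, 0.137, 0.022, 4.3, 6.0] [-0.   0.  21.3] -0.0
```

arm_command --rows '[{"fingers": 1, "x": -0.0195, "y": -0.0312, "z": 0.0071, "az": -2.07}, {"fingers": 0.3, "x": -0.0195, "y": -0.0312, "z": 0.0071, "az": -2.07}, {"fingers": 0.3, "x": -0.0195, "y": -0.0312, "z": 0.0071, "az": -2.07}, {"fingers": 0.3, "x": -0.0195, "y": -0.0312, "z": 0.0071, "az": -2.07}, {"fingers": 0.3, "x": -0.0195, "y": -0.0312, "z": 0.0071, "az": -2.07}, {"fingers": 0.3, "x": -0.0195, "y": -0.0312, "z": 0.0071, "az": -2.07}, {"fingers": 0.3, "x": -0.0195, "y": -0.0312, "z": 0.0071, "az": -2.07}, {"fingers": 0.3, "x": -0.0195, "y": -0.0312, "z": 0.0071, "az": -2.07}, {"fingers": 0.3, "x": -0.0195, "y": -0.0312, "z": 0.0071, "az": -2.07}, {"fingers": 0.3, "x": -0.0195, "y": -0.0312, "z": 0.0071, "az": -2.07}]' --grip_force 40

```text
validation failed for argument at $.ro...
```

arm_command --rows '[{"fingers": 0.3, "x": -0.0195, "y": -0.0312, "z": 0.0071, "az": -2.07}, {"fingers": 0.3, "x": -0.0195, "y": -0.0312, "z": 0.0071, "az": -2.07}, {"fingers": 0.3, "x": -0.0195, "y": -0.0312, "z": 0.0071, "az": -2.07}, {"fingers": 0.3, "x": -0.0195, "y": -0.0312, "z": 0.0071, "az": -2.07}, {"fingers": 0.3}, {"fingers": 0.3}]'

```text
validation failed for argument at $.ro...
```

```bash
python3 g.py .463 .137 .022 4.3 6; python3 - <<'E'
from bench import r; import cv2,numpy as np
f=r.grab_frame("wrist"); np.savez("w1.npz",**f); cv2.imwrite("pics/w1.png",f["frame"][:,:,::-1])
E
```

```text
t 0.15 p [0.2817 0.6129 0.2496] yaw -24.7 tz [-0.    -0.001 -1.   ] w 0.0854 F [ 0.4 -0.3 -0.2] gf 0.0
[0.463, 0.137, 0.022, 4.3, 6.0] [-47.3 -71.6  37.9] -4.83
```

View pics/w1.png

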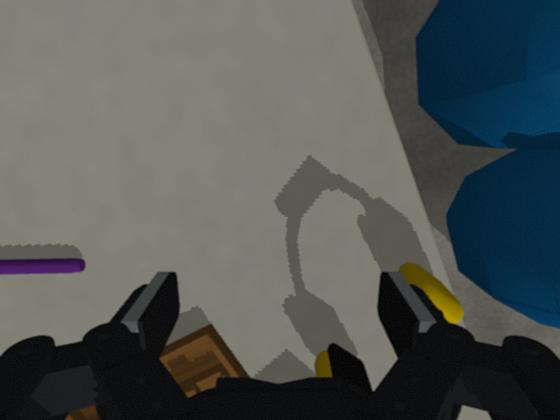

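The calls were refused before any motion, probably because each row needs all seven keys. The wrist view still shows the start pose, with the tray corner at (210,370).

arm_command --rows '[{"fingers": 0.3, "x": -0.0195, "y": -0.0312, "z": 0.0071, "ax": 0, "ay": 0, "az": -2.07}, {"fingers": 0.3, "x": -0.0195, "y": -0.0312, "z": 0.0071, "ax": 0, "ay": 0, "az": -2.07}]' --grip_force 40

```text
clock: 0.37
tcp_pos: [0.2912, 0.5414, 0.2355]
orientation: [-0.552, -3.092, -0.002]
contact_force: [0.6, -0.5, -0.4]
grip_width: 0.064
gripper_force: 0.0
```

arm_command --rows '[{"fingers": 0.3, "x": -0.0195, "y": -0.0312, "z": 0.0071, "ax": 0, "ay": 0, "az": -2.07}, {"fingers": 0.3, "x": -0.0195, "y": -0.0312, "z": 0.0071, "ax": 0, "ay": 0, "az": -2.07}, {"fingers": 0.3, "x": -0.0195, "y": -0.0312, "z": 0.0071, "ax": 0, "ay": 0, "az": -2.07}, {"fingers": 0.3, "x": -0.0195, "y": -0.0312, "z": 0.0071, "ax": 0, "ay": 0, "az": -2.07}, {"fingers": 0.3, "x": -0.0195, "y": -0.0312, "z": 0.0071, "ax": 0, "ay": 0, "az": -2.07}, {"fingers": 0.3, "x": -0.0195, "y": -0.0312, "z": 0.0071, "ax": 0, "ay": 0, "az": -2.07}, {"fingers": 0.3, "x": -0.0195, "y": -0.0312, "z": 0.0071, "ax": 0, "ay": 0, "az": -2.07}, {"fingers": 0.3, "x": -0.0195, "y": -0.0312, "z": 0.0071, "ax": 0, "ay": 0, "az": -2.07}, {"fingers": 0.3, "x": -0.0195, "y": -0.0312, "z": 0.0071, "ax": 0, "ay": 0, "az": -2.07}, {"fingers": 0.3, "x": -0.0195, "y": -0.0312, "z": 0.0071, "ax": 0, "ay": 0, "az": -2.07}]'

```text
clock: 1.2
tcp_pos: [0.4226, 0.1967, 0.165]
orientation: [-0.008, 3.141, 0.0]
contact_force: [1.7, 0.9, -1.1]
grip_width: 0.0555
gripper_force: 0.0
```

arm_command --rows '[{"fingers": 0.3, "x": -0.0195, "y": -0.0312, "z": 0.0071, "ax": 0, "ay": 0, "az": -2.07}, {"fingers": 0.3, "x": -0.0195, "y": -0.0312, "z": 0.0071, "ax": 0, "ay": 0, "az": -2.07}, {"fingers": 0.3, "x": 0, "y": 0, "z": 0, "ax": 0, "ay": 0, "az": 0}]'

```text
clock: 1.45
tcp_pos: [0.4655, 0.1295, 0.1501]
orientation: [-0.105, 3.139, -0.005]
contact_force: [-0.0, -0.4, -0.1]
grip_width: 0.0558
gripper_force: 0.0
```

```bash
python3 g.py .463 .137 .022 4.3 6; python3 - <<'E'
from bench import r; import cv2,numpy as np
f=r.grab_frame("wrist"); np.savez("w1.npz",**f); cv2.imwrite("pics/w1.png",f["frame"][:,:,::-1])
E
```

```text
t 1.45 p [0.4655 0.1295 0.1501] yaw -356.2 tz [ 0.001 -0.003 -1.   ] w 0.0558 F [-0.  -0.4 -0.1] gf 0.0
[0.463, 0.137, 0.022, 4.3, 6.0] [ 0.3  1.3 21.3] -0.08
```

View pics/w1.png

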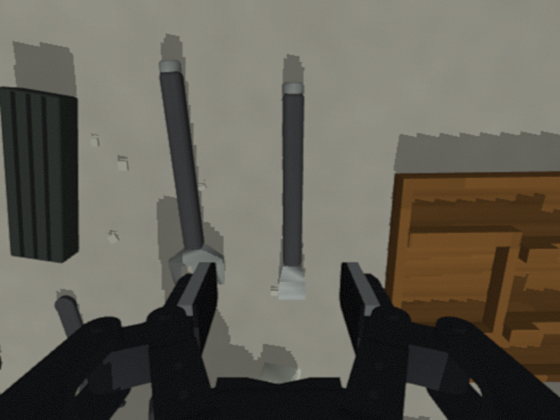

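The wrist view shows the flat chisel running from (293,86) to (290,298), midway between the fingers and parallel to them. I'll descend, close and lift.

arm_command --rows '[{"fingers": 0.3, "x": 0.0003, "y": 0.0013, "z": 0.021, "ax": 0, "ay": 0, "az": 0}, {"fingers": 0.3, "x": 0.0003, "y": 0.0013, "z": 0.021, "ax": 0, "ay": 0, "az": 0}, {"fingers": 0.3, "x": 0.0003, "y": 0.0013, "z": 0.021, "ax": 0, "ay": 0, "az": 0}, {"fingers": 0.3, "x": 0.0003, "y": 0.0013, "z": 0.021, "ax": 0, "ay": 0, "az": 0}, {"fingers": 0.3, "x": 0.0003, "y": 0.0013, "z": 0.021, "ax": 0, "ay": 0, "az": 0}, {"fingers": 0.3, "x": 0.0003, "y": 0.0013, "z": 0.021, "ax": 0, "ay": 0, "az": 0}, {"fingers": 0.3, "x": 0, "y": 0, "z": 0, "ax": 0, "ay": 0, "az": 0}]'

```text
clock: 2.08
tcp_pos: [0.4576, 0.1453, 0.0221]
orientation: [0.121, -3.134, 0.002]
contact_force: [-0.6, -0.7, 0.3]
grip_width: 0.0557
gripper_force: 0.0
```

arm_command --rows '[{"fingers": -1, "x": 0, "y": 0, "z": 0, "ax": 0, "ay": 0, "az": 0}, {"fingers": -1, "x": 0, "y": 0, "z": 0, "ax": 0, "ay": 0, "az": 0}, {"fingers": -1, "x": 0, "y": 0, "z": 0, "ax": 0, "ay": 0, "az": 0}, {"fingers": -1, "x": 0, "y": 0, "z": 0, "ax": 0, "ay": 0, "az": 0}, {"fingers": -1, "x": 0, "y": 0, "z": 0, "ax": 0, "ay": 0, "az": 0}, {"fingers": -1, "x": 0, "y": 0, "z": 0, "ax": 0, "ay": 0, "az": 0}, {"fingers": -1, "x": 0, "y": 0, "z": 0, "ax": 0, "ay": 0, "az": 0}, {"fingers": -1, "x": 0, "y": 0, "z": 0, "ax": 0, "ay": 0, "az": 0}]'

```text
clock: 2.75
tcp_pos: [0.4612, 0.1447, 0.0264]
orientation: [-0.117, 3.137, 0.001]
contact_force: [-1.4, -0.5, 6.7]
grip_width: 0.0151
gripper_force: 39.8
```

```bash
python3 g.py .47 .137 .17 0.5 6 .509 -.305 .16 0.5 14 .509 -.305 .06 .5 5
```

```text
t 2.75 p [0.4612 0.1447 0.0264] yaw -355.7 tz [ 0.002  0.001 -1.   ] w 0.0151 F [-1.4 -0.5  6.7] gf 39.8
[0.47, 0.137, 0.17, 0.5, 6.0] [ -1.4  -1.4 -23.9] 0.63
[0.509, -0.305, 0.16, 0.5, 14.0] [ -2.5 -31.6   0.7] -0.0
[0.509, -0.305, 0.06, 0.5, 5.0] [-0.  0. 20.] -0.0
```

arm_command --rows '[{"fingers": -1, "x": 0, "y": 0, "z": -0.01, "ax": 0, "ay": 0, "az": 0}, {"fingers": -1, "x": 0, "y": 0, "z": -0.02, "ax": 0, "ay": 0, "az": 0}, {"fingers": -1, "x": -0.002, "y": -0.002, "z": -0.03, "ax": 0, "ay": 0, "az": 0.9}, {"fingers": -1, "x": -0.002, "y": -0.002, "z": -0.03, "ax": 0, "ay": 0, "az": 0.9}, {"fingers": -1, "x": -0.002, "y": -0.002, "z": -0.03, "ax": 0, "ay": 0, "az": 1}, {"fingers": -1, "x": -0.002, "y": -0.002, "z": -0.02, "ax": 0, "ay": 0, "az": 1}, {"fingers": -1, "x": 0, "y": 0, "z": 0, "ax": 0, "ay": 0, "az": 0}, {"fingers": -1, "x": 0, "y": 0, "z": 0, "ax": 0, "ay": 0, "az": 0}]'

```text
clock: 3.42
tcp_pos: [0.4692, 0.1371, 0.1665]
orientation: [-0.014, 3.138, 0.003]
contact_force: [0.3, -0.0, -3.2]
grip_width: 0.0146
gripper_force: 39.6
```

```bash
python3 g.py .509 -.305 .16 0.5 15 .509 -.305 .06 .5 5
```

```text
t 3.42 p [0.4692 0.1371 0.1665] yaw -359.5 tz [ 0.003  0.002 -1.   ] w 0.0146 F [ 0.3 -0.  -3.2] gf 39.6
[0.509, -0.305, 0.16, 0.5, 15.0] [ -2.4 -29.5   0.4] -0.0
[0.509, -0.305, 0.06, 0.5, 5.0] [-0.  0. 20.] -0.0
```

arm_command --rows '[{"fingers": -1, "x": -0.0024, "y": -0.015, "z": 0, "ax": 0, "ay": 0, "az": 0}, {"fingers": -1, "x": -0.0024, "y": -0.03, "z": 0, "ax": 0, "ay": 0, "az": 0}, {"fingers": -1, "x": -0.0024, "y": -0.03, "z": 0, "ax": 0, "ay": 0, "az": 0}, {"fingers": -1, "x": -0.0024, "y": -0.03, "z": 0, "ax": 0, "ay": 0, "az": 0}, {"fingers": -1, "x": -0.0024, "y": -0.03, "z": 0, "ax": 0, "ay": 0, "az": 0}, {"fingers": -1, "x": -0.0024, "y": -0.03, "z": 0, "ax": 0, "ay": 0, "az": 0}, {"fingers": -1, "x": -0.0024, "y": -0.03, "z": 0, "ax": 0, "ay": 0, "az": 0}, {"fingers": -1, "x": -0.0024, "y": -0.03, "z": 0, "ax": 0, "ay": 0, "az": 0}, {"fingers": -1, "x": -0.0024, "y": -0.03, "z": 0, "ax": 0, "ay": 0, "az": 0}, {"fingers": -1, "x": -0.0024, "y": -0.03, "z": 0, "ax": 0, "ay": 0, "az": 0}]'

```text
clock: 4.25
tcp_pos: [0.4937, -0.1488, 0.1634]
orientation: [0.015, -3.139, -0.001]
contact_force: [-0.1, 0.6, -2.9]
grip_width: 0.0147
gripper_force: 39.6
```

arm_command --rows '[{"fingers": -1, "x": -0.0024, "y": -0.03, "z": 0, "ax": 0, "ay": 0, "az": 0}, {"fingers": -1, "x": -0.0024, "y": -0.03, "z": 0, "ax": 0, "ay": 0, "az": 0}, {"fingers": -1, "x": -0.0024, "y": -0.03, "z": 0, "ax": 0, "ay": 0, "az": 0}, {"fingers": -1, "x": -0.0024, "y": -0.03, "z": 0, "ax": 0, "ay": 0, "az": 0}, {"fingers": -1, "x": -0.0024, "y": -0.02, "z": 0, "ax": 0, "ay": 0, "az": 0}, {"fingers": -1, "x": 0, "y": -0.01, "z": 0, "ax": 0, "ay": 0, "az": 0}, {"fingers": -1, "x": 0, "y": 0, "z": 0, "ax": 0, "ay": 0, "az": 0}, {"fingers": -1, "x": 0, "y": 0, "z": 0, "ax": 0, "ay": 0, "az": 0}, {"fingers": -1, "x": 0, "y": 0, "z": 0, "ax": 0, "ay": 0, "az": 0}]'

```text
clock: 5.0
tcp_pos: [0.5083, -0.2954, 0.1641]
orientation: [0.017, -3.14, -0.003]
contact_force: [0.4, 0.0, -2.6]
grip_width: 0.0148
gripper_force: 39.5
```

```bash
python3 g.py .507 -.305 .07 0.5 5 .507 -.305 .05 .5 4; python3 - <<'E'
from bench import r; import cv2,numpy as np
f=r.grab_frame("wrist"); np.savez("w2.npz",**f); cv2.imwrite("pics/w2.png",f["frame"][:,:,::-1])
E
```

```text
t 5.0 p [ 0.5083 -0.2954  0.1641] yaw -359.4 tz [-0.001  0.002 -1.   ] w 0.0148 F [ 0.4  0.  -2.6] gf 39.5
[0.507, -0.305, 0.07, 0.5, 5.0] [ 0.3 -1.9 18.8] 0.02
[0.507, -0.305, 0.05, 0.5, 4.0] [-0.  0.  5.] -0.0
```

View pics/w2.png

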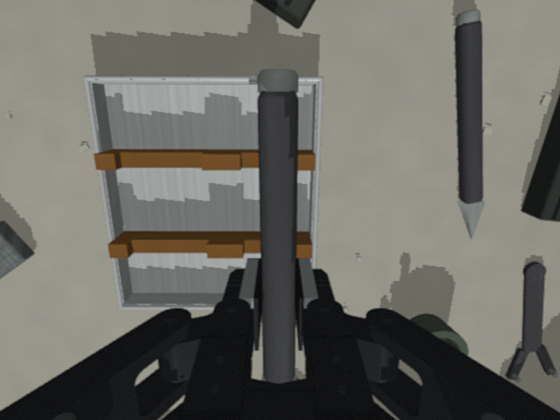

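The wrist view shows the chisel's head end at (277,72), the pan rim corners at (86,77), (321,79) and (120,307), and the teeth between the rests at columns 202-241 and 208-243. I'll check these by ray casting.

```bash
python3 - <<'E'
from h import *
f=load("w2.npz")
print("rim",ray(f,[(86,77),(321,79),(120,307)],.024)[:,:2].round(4).tolist())
print("teeth",ray(f,[(202,152),(241,152),(208,235),(243,235)],.034)[:,:2].round(4).tolist())
print("head end",ray(f,[(277,70)],.164-.018)[:,:2].round(4).tolist(), "head depth pt",cloud(f)[80,277].round(4), "shank",cloud(f)[[120,200,300],[278,278,278]].round(4).tolist())
E
```

```text
rim [[0.415, -0.4357], [0.4145, -0.2659], [0.6051, -0.4349]]
teeth [[0.4666, -0.3527], [0.4663, -0.3239], [0.5323, -0.3515], [0.532, -0.3237]]
head end [[0.4203, -0.2975]] head depth pt [ 0.4245 -0.2975  0.1542] shank [[0.4387, -0.297, 0.1541], [0.4702, -0.2966, 0.1543], [0.516, -0.2961, 0.155]]
```

arm_command --rows '[{"fingers": -1, "x": 0, "y": -0.003, "z": 0.01, "ax": 0, "ay": 0, "az": 0}, {"fingers": -1, "x": 0, "y": -0.003, "z": 0.02, "ax": 0, "ay": 0, "az": 0}, {"fingers": -1, "x": 0, "y": -0.0035, "z": 0.025, "ax": 0, "ay": 0, "az": 0}, {"fingers": -1, "x": 0, "y": 0, "z": 0.025, "ax": 0, "ay": 0, "az": 0}, {"fingers": -1, "x": 0, "y": 0, "z": 0.018, "ax": 0, "ay": 0, "az": 0}, {"fingers": -1, "x": 0, "y": 0, "z": 0.008, "ax": 0, "ay": 0, "az": 0}, {"fingers": -1, "x": 0, "y": 0, "z": 0.003, "ax": 0, "ay": 0, "az": 0}, {"fingers": -1, "x": 0, "y": 0, "z": 0.0, "ax": 0, "ay": 0, "az": 0}, {"fingers": -1, "x": 0, "y": 0, "z": 0, "ax": 0, "ay": 0, "az": 0}]'

```text
clock: 5.8
tcp_pos: [0.5092, -0.3074, 0.0567]
orientation: [-0.014, 3.14, -0.001]
contact_force: [-0.0, 0.4, -1.9]
grip_width: 0.0147
gripper_force: 39.5
```

arm_command --rows '[{"fingers": -1, "x": 0, "y": 0, "z": 0.0015, "ax": 0, "ay": 0, "az": 0}, {"fingers": -1, "x": 0, "y": 0, "z": 0.0015, "ax": 0, "ay": 0, "az": 0}, {"fingers": -1, "x": 0, "y": 0, "z": 0, "ax": 0, "ay": 0, "az": 0}]'

```text
clock: 6.05
tcp_pos: [0.5089, -0.3074, 0.0534]
orientation: [-0.014, 3.141, -0.001]
contact_force: [0.2, -0.7, -2.0]
grip_width: 0.0145
gripper_force: 39.5
```

arm_command --rows '[{"fingers": -1, "x": 0, "y": 0.001, "z": 0.0015, "ax": 0, "ay": 0, "az": 0}, {"fingers": -1, "x": 0, "y": 0.001, "z": 0.0015, "ax": 0, "ay": 0, "az": 0}, {"fingers": -1, "x": 0, "y": 0, "z": 0, "ax": 0, "ay": 0, "az": 0}, {"fingers": -1, "x": 0, "y": 0, "z": 0, "ax": 0, "ay": 0, "az": 0}]'

```text
clock: 6.38
tcp_pos: [0.5087, -0.3056, 0.0504]
orientation: [-0.013, 3.141, -0.001]
contact_force: [-0.9, -0.0, 3.9]
grip_width: 0.0149
gripper_force: 40.3
```

arm_command --rows '[{"fingers": -1, "x": 0, "y": 0, "z": 0.001, "ax": 0, "ay": 0, "az": 0}, {"fingers": -1, "x": 0, "y": 0, "z": 0, "ax": 0, "ay": 0, "az": 0}, {"fingers": -1, "x": 0, "y": 0, "z": 0, "ax": 0, "ay": 0, "az": 0}]'

```text
clock: 6.63
tcp_pos: [0.5088, -0.3056, 0.0504]
orientation: [-0.013, 3.141, -0.0]
contact_force: [-4.0, 0.9, 13.9]
grip_width: 0.0145
gripper_force: 41.5
```

arm_command --rows '[{"fingers": -0.3, "x": 0, "y": 0, "z": -0.001, "ax": 0, "ay": 0, "az": 0}, {"fingers": -0.3, "x": 0, "y": 0, "z": 0, "ax": 0, "ay": 0, "az": 0}, {"fingers": -0.3, "x": 0, "y": 0, "z": 0, "ax": 0, "ay": 0, "az": 0}, {"fingers": -0.3, "x": 0, "y": 0, "z": 0, "ax": 0, "ay": 0, "az": 0}, {"fingers": -0.3, "x": 0, "y": 0, "z": -0.01, "ax": 0, "ay": 0, "az": 0}, {"fingers": -0.3, "x": 0, "y": 0, "z": -0.02, "ax": 0, "ay": 0, "az": 0}, {"fingers": -0.3, "x": 0, "y": 0, "z": -0.04, "ax": 0, "ay": 0, "az": 0}, {"fingers": 1, "x": 0, "y": 0, "z": -0.03, "ax": 0, "ay": 0, "az": 0}, {"fingers": 1, "x": 0, "y": 0, "z": 0, "ax": 0, "ay": 0, "az": 0}, {"fingers": 1, "x": 0, "y": 0, "z": 0, "ax": 0, "ay": 0, "az": 0}]'

```text
clock: 7.47
tcp_pos: [0.5098, -0.306, 0.1525]
orientation: [-0.013, 3.137, -0.003]
contact_force: [-0.9, 0.5, 0.0]
grip_width: 0.0655
gripper_force: 0.0
```

```bash
python3 g.py .4565 -.057 .12 -5.7 9 .4565 -.057 .026 -5.7 5; python3 - <<'E'
from bench import r; import cv2,numpy as np
f=r.grab_frame("wrist"); np.savez("w3.npz",**f); cv2.imwrite("pics/w3.png",f["frame"][:,:,::-1])
E
```

```text
t 7.47 p [ 0.5098 -0.306   0.1525] yaw -359.5 tz [ 0.004 -0.002 -1.   ] w 0.0655 F [-0.9  0.5  0. ] gf 0.0
[0.4565, -0.057, 0.12, -5.7, 9.0] [ 7.  27.4  3.6] 0.69
[0.4565, -0.057, 0.026, -5.7, 5.0] [-0.   0.  18.8] -0.0
```

View pics/w3.png

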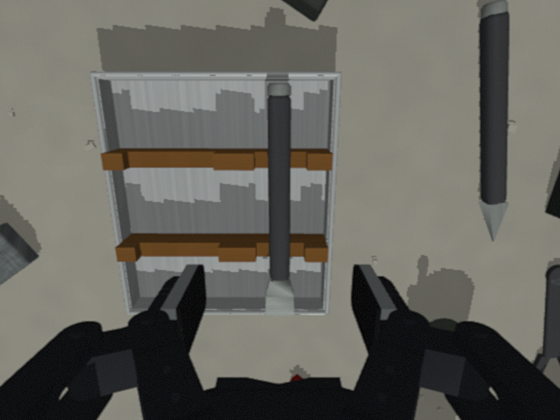

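The flat chisel lies square in the narrow rest, spanning (279,85)-(279,310) with its axis near the notch centre at column 281. Next is the brick.

arm_command --rows '[{"fingers": 1, "x": 0.007, "y": 0.0274, "z": 0.0036, "ax": 0, "ay": 0, "az": 0.69}, {"fingers": 1, "x": 0.007, "y": 0.0274, "z": 0.0036, "ax": 0, "ay": 0, "az": 0.69}, {"fingers": 1, "x": 0.007, "y": 0.0274, "z": 0.0036, "ax": 0, "ay": 0, "az": 0.69}, {"fingers": 1, "x": 0.007, "y": 0.0274, "z": 0.0036, "ax": 0, "ay": 0, "az": 0.69}, {"fingers": 1, "x": 0.007, "y": 0.0274, "z": 0.0036, "ax": 0, "ay": 0, "az": 0.69}, {"fingers": 1, "x": 0.007, "y": 0.0274, "z": 0.0036, "ax": 0, "ay": 0, "az": 0.69}, {"fingers": 1, "x": 0.007, "y": 0.0274, "z": 0.0036, "ax": 0, "ay": 0, "az": 0.69}, {"fingers": 1, "x": 0.007, "y": 0.0274, "z": 0.0036, "ax": 0, "ay": 0, "az": 0.69}, {"fingers": 1, "x": 0.007, "y": 0.0274, "z": 0.0036, "ax": 0, "ay": 0, "az": 0.69}, {"fingers": 1, "x": 0, "y": 0, "z": 0, "ax": 0, "ay": 0, "az": 0}]'

```text
clock: 8.35
tcp_pos: [0.4529, -0.051, 0.1156]
orientation: [-0.146, -3.133, -0.003]
contact_force: [0.1, 0.1, -0.7]
grip_width: 0.0857
gripper_force: 0.0
```

arm_command --rows '[{"fingers": 1, "x": 0, "y": 0, "z": 0, "ax": 0, "ay": 0, "az": 0}, {"fingers": 1, "x": 0, "y": 0, "z": 0, "ax": 0, "ay": 0, "az": 0}]'

```text
clock: 8.52
tcp_pos: [0.4548, -0.0569, 0.1169]
orientation: [-0.156, -3.136, 0.001]
contact_force: [-0.1, 0.3, 0.0]
grip_width: 0.0856
gripper_force: 0.0
```

```bash
python3 g.py .4565 -.057 .025 -5.7 5; python3 - <<'E'
from bench import r; import cv2,numpy as np
f=r.grab_frame("wrist"); np.savez("w4.npz",**f)
from h import *
P=cloud(f); m=(P[...,2]>.02)&(P[...,2]<.033)&(abs(P[...,0]-.4565)<.09)&(abs(P[...,1]+.057)<.045)
print(cv2.minAreaRect(P[m][:,:2].astype(np.float32)),np.median(P[m][:,2]))
E
```

```text
t 8.52 p [ 0.4548 -0.0569  0.1169] yaw -5.7 tz [-0.001 -0.    -1.   ] w 0.0856 F [-0.1  0.3  0. ] gf 0.0
[0.4565, -0.057, 0.025, -5.7, 5.0] [-0.3  0.  18.4] 0.0
((0.45695996284484863, -0.05577396601438522), (0.04208613559603691, 0.12976932525634766), 84.41974639892578) 0.025716829661504487
```

arm_command --rows '[{"fingers": 1, "x": -0.002, "y": 0.001, "z": 0.02, "ax": 0, "ay": 0, "az": 0}, {"fingers": 1, "x": 0, "y": 0, "z": 0.02, "ax": 0, "ay": 0, "az": 0}, {"fingers": 1, "x": 0, "y": 0, "z": 0.02, "ax": 0, "ay": 0, "az": 0}, {"fingers": 1, "x": 0, "y": 0, "z": 0.02, "ax": 0, "ay": 0, "az": 0}, {"fingers": 1, "x": 0, "y": 0, "z": 0.011, "ax": 0, "ay": 0, "az": 0}, {"fingers": 1, "x": 0, "y": 0, "z": 0, "ax": 0, "ay": 0, "az": 0}, {"fingers": 1, "x": 0, "y": 0, "z": 0, "ax": 0, "ay": 0, "az": 0}]'

```text
clock: 9.15
tcp_pos: [0.4571, -0.057, 0.0261]
orientation: [-0.16, -3.136, 0.001]
contact_force: [-0.2, 0.3, 0.4]
grip_width: 0.0857
gripper_force: 0.0
```

arm_command --rows '[{"fingers": -1, "x": 0, "y": 0, "z": 0, "ax": 0, "ay": 0, "az": 0}, {"fingers": -1, "x": 0, "y": 0, "z": 0, "ax": 0, "ay": 0, "az": 0}, {"fingers": -1, "x": 0, "y": 0, "z": 0, "ax": 0, "ay": 0, "az": 0}, {"fingers": -1, "x": 0, "y": 0, "z": 0, "ax": 0, "ay": 0, "az": 0}, {"fingers": -1, "x": 0, "y": 0, "z": 0, "ax": 0, "ay": 0, "az": 0}, {"fingers": -1, "x": 0, "y": 0, "z": 0, "ax": 0, "ay": 0, "az": 0}, {"fingers": -1, "x": 0, "y": 0, "z": 0, "ax": 0, "ay": 0, "az": 0}]' --grip_force 60

```text
clock: 9.73
tcp_pos: [0.458, -0.0557, 0.0275]
orientation: [0.157, 3.136, 0.001]
contact_force: [-1.2, 0.0, 9.1]
grip_width: 0.0408
gripper_force: 60.5
```

arm_command --rows '[{"fingers": -1, "x": 0, "y": 0, "z": -0.005, "ax": 0, "ay": 0, "az": 0}, {"fingers": -1, "x": 0, "y": 0, "z": -0.015, "ax": 0, "ay": 0, "az": 0}, {"fingers": -1, "x": 0, "y": 0, "z": -0.025, "ax": 0, "ay": 0, "az": 0}, {"fingers": -1, "x": 0, "y": 0, "z": -0.03, "ax": 0, "ay": 0, "az": 0}, {"fingers": -1, "x": 0, "y": 0, "z": -0.03, "ax": 0, "ay": 0, "az": 0}, {"fingers": -1, "x": 0, "y": 0, "z": -0.02, "ax": 0, "ay": 0, "az": 0}, {"fingers": -1, "x": 0, "y": 0, "z": 0, "ax": 0, "ay": 0, "az": 0}, {"fingers": -1, "x": 0, "y": 0, "z": 0, "ax": 0, "ay": 0, "az": 0}]'

```text
clock: 10.4
tcp_pos: [0.4578, -0.0555, 0.1524]
orientation: [0.156, 3.135, 0.001]
contact_force: [-0.4, -0.3, -2.8]
grip_width: 0.0404
gripper_force: 61.9
```

```bash
python3 g.py .509 -.3855 .15 0.5 13
```

```text
t 10.4 p [ 0.4578 -0.0555  0.1524] yaw -5.7 tz [ 0.002  0.001 -1.   ] w 0.0404 F [-0.4 -0.3 -2.8] gf 61.9
[0.509, -0.3855, 0.15, 0.5, 13.0] [ -5.2 -25.2   0.2] -0.48
```

arm_command --rows '[{"fingers": -1, "x": -0.0053, "y": -0.0126, "z": 0, "ax": 0, "ay": 0, "az": -0.48}, {"fingers": -1, "x": -0.0053, "y": -0.0252, "z": 0, "ax": 0, "ay": 0, "az": -0.48}, {"fingers": -1, "x": -0.0053, "y": -0.0252, "z": 0, "ax": 0, "ay": 0, "az": -0.48}, {"fingers": -1, "x": -0.0053, "y": -0.0252, "z": 0, "ax": 0, "ay": 0, "az": -0.48}, {"fingers": -1, "x": -0.0053, "y": -0.0252, "z": 0, "ax": 0, "ay": 0, "az": -0.48}, {"fingers": -1, "x": -0.0053, "y": -0.0252, "z": 0, "ax": 0, "ay": 0, "az": -0.48}, {"fingers": -1, "x": -0.0053, "y": -0.0252, "z": 0, "ax": 0, "ay": 0, "az": -0.48}, {"fingers": -1, "x": -0.0053, "y": -0.0252, "z": 0, "ax": 0, "ay": 0, "az": -0.48}, {"fingers": -1, "x": -0.0053, "y": -0.0252, "z": 0, "ax": 0, "ay": 0, "az": -0.48}, {"fingers": -1, "x": -0.0053, "y": -0.0252, "z": 0, "ax": 0, "ay": 0, "az": -0.48}]'

```text
clock: 11.23
tcp_pos: [0.4946, -0.2984, 0.1492]
orientation: [-0.024, -3.138, -0.003]
contact_force: [0.3, -0.5, -2.7]
grip_width: 0.0406
gripper_force: 61.8
```

arm_command --rows '[{"fingers": -1, "x": -0.0053, "y": -0.0252, "z": 0, "ax": 0, "ay": 0, "az": -0.48}, {"fingers": -1, "x": -0.0053, "y": -0.0252, "z": 0, "ax": 0, "ay": 0, "az": -0.48}, {"fingers": -1, "x": -0.0053, "y": -0.0252, "z": 0, "ax": 0, "ay": 0, "az": -0.48}, {"fingers": -1, "x": 0, "y": -0.0126, "z": 0, "ax": 0, "ay": 0, "az": 0}, {"fingers": -1, "x": 0, "y": 0, "z": 0, "ax": 0, "ay": 0, "az": 0}, {"fingers": -1, "x": 0, "y": 0, "z": 0, "ax": 0, "ay": 0, "az": 0}, {"fingers": -1, "x": 0, "y": 0, "z": 0, "ax": 0, "ay": 0, "az": 0}]'

```text
clock: 11.82
tcp_pos: [0.5109, -0.3843, 0.1501]
orientation: [0.016, -3.14, -0.004]
contact_force: [0.8, 0.2, -1.7]
grip_width: 0.0403
gripper_force: 61.8
```

```bash
python3 g.py .511 -.3855 .06 0.5 5; python3 - <<'E'
from bench import r; import cv2,numpy as np
f=r.grab_frame("wrist"); np.savez("w5.npz",**f)
from h import *
P=cloud(f);z0=r.get_obs()["tcp_pos"][2]; m=(P[...,2]>z0-.012)&(P[...,2]<z0+.006)&(f["frame"].mean(2)<80)
m[:, :200]=0; m[:,360:]=0; m[250:]=0
q=P[m];print(q[:,:2].min(0),q[:,:2].max(0),np.median(q[:,2]))
E
```

```text
t 11.82 p [ 0.5109 -0.3843  0.1501] yaw -359.4 tz [-0.002  0.002 -1.   ] w 0.0403 F [ 0.8  0.2 -1.7] gf 61.8
[0.511, -0.3855, 0.06, 0.5, 5.0] [-0.  -0.2 18. ] 0.02
[ 0.44467069 -0.40658858] [ 0.49213497 -0.36419693] 0.1483015184785297
```

arm_command --rows '[{"fingers": -1, "x": 0, "y": -0.001, "z": 0.012, "ax": 0, "ay": 0, "az": 0}, {"fingers": -1, "x": 0, "y": 0, "z": 0.025, "ax": 0, "ay": 0, "az": 0}, {"fingers": -1, "x": 0, "y": 0, "z": 0.025, "ax": 0, "ay": 0, "az": 0}, {"fingers": -1, "x": 0, "y": 0, "z": 0.02, "ax": 0, "ay": 0, "az": 0}, {"fingers": -1, "x": 0, "y": 0, "z": 0.01, "ax": 0, "ay": 0, "az": 0}, {"fingers": -1, "x": 0, "y": 0, "z": 0.003, "ax": 0, "ay": 0, "az": 0}, {"fingers": -1, "x": 0, "y": 0, "z": 0.0015, "ax": 0, "ay": 0, "az": 0}, {"fingers": -1, "x": 0, "y": 0, "z": 0, "ax": 0, "ay": 0, "az": 0}, {"fingers": -1, "x": 0, "y": 0, "z": 0, "ax": 0, "ay": 0, "az": 0}]'

```text
clock: 12.62
tcp_pos: [0.5122, -0.3877, 0.0562]
orientation: [-0.014, 3.14, -0.002]
contact_force: [-0.2, 0.7, -2.5]
grip_width: 0.04
gripper_force: 61.7
```

arm_command --rows '[{"fingers": -1, "x": 0, "y": 0, "z": 0.0015, "ax": 0, "ay": 0, "az": 0}, {"fingers": -1, "x": 0, "y": 0, "z": 0, "ax": 0, "ay": 0, "az": 0}, {"fingers": -1, "x": 0, "y": 0, "z": 0, "ax": 0, "ay": 0, "az": 0}]'

```text
clock: 12.87
tcp_pos: [0.5116, -0.3873, 0.054]
orientation: [-0.014, 3.141, -0.001]
contact_force: [-0.1, 0.1, -3.3]
grip_width: 0.0408
gripper_force: 61.7
```

arm_command --rows '[{"fingers": -1, "x": 0, "y": 0.0015, "z": 0.0015, "ax": 0, "ay": 0, "az": 0}, {"fingers": -1, "x": 0, "y": 0, "z": 0.001, "ax": 0, "ay": 0, "az": 0}, {"fingers": -1, "x": 0, "y": 0, "z": 0, "ax": 0, "ay": 0, "az": 0}, {"fingers": -1, "x": 0, "y": 0, "z": 0, "ax": 0, "ay": 0, "az": 0}]'

```text
clock: 13.2
tcp_pos: [0.5115, -0.3856, 0.0516]
orientation: [-0.014, 3.141, 0.0]
contact_force: [-1.3, 2.3, 4.8]
grip_width: 0.0408
gripper_force: 62.6
```

arm_command --rows '[{"fingers": -1, "x": 0, "y": 0, "z": 0.001, "ax": 0, "ay": 0, "az": 0}, {"fingers": -1, "x": 0, "y": 0, "z": 0, "ax": 0, "ay": 0, "az": 0}, {"fingers": -1, "x": 0, "y": 0, "z": 0, "ax": 0, "ay": 0, "az": 0}]'

```text
clock: 13.45
tcp_pos: [0.5116, -0.3856, 0.0515]
orientation: [-0.014, 3.141, 0.001]
contact_force: [-4.3, 4.6, 13.7]
grip_width: 0.0406
gripper_force: 63.7
```

arm_command --rows '[{"fingers": 0.4, "x": 0, "y": 0, "z": -0.001, "ax": 0, "ay": 0, "az": 0}, {"fingers": 0.4, "x": 0, "y": 0, "z": 0, "ax": 0, "ay": 0, "az": 0}, {"fingers": 0.4, "x": 0, "y": 0, "z": 0, "ax": 0, "ay": 0, "az": 0}, {"fingers": 0.4, "x": 0, "y": 0, "z": 0, "ax": 0, "ay": 0, "az": 0}, {"fingers": 0.4, "x": 0, "y": 0, "z": -0.01, "ax": 0, "ay": 0, "az": 0}, {"fingers": 0.4, "x": 0, "y": 0, "z": -0.02, "ax": 0, "ay": 0, "az": 0}, {"fingers": 0.4, "x": 0, "y": 0, "z": -0.04, "ax": 0, "ay": 0, "az": 0}, {"fingers": 0.3, "x": 0, "y": 0, "z": -0.03, "ax": 0, "ay": 0, "az": 0}, {"fingers": 0.3, "x": 0, "y": 0, "z": 0, "ax": 0, "ay": 0, "az": 0}, {"fingers": 0.3, "x": 0, "y": 0, "z": 0, "ax": 0, "ay": 0, "az": 0}]'

```text
clock: 14.28
tcp_pos: [0.5126, -0.3867, 0.1538]
orientation: [-0.014, 3.137, -0.004]
contact_force: [-0.8, -0.1, -0.9]
grip_width: 0.0552
gripper_force: 0.0
```

```bash
python3 g.py .455 -.143 .13 10.6 9; python3 - <<'E'
from bench import r; import cv2,numpy as np
f=r.grab_frame("wrist"); np.savez("w6.npz",**f); cv2.imwrite("pics/w6.png",f["frame"][:,:,::-1])
from h import *
P=cloud(f)
for n,z,c in(("brick",.049,(.51,-.3855)),("chisel",.040,(.51,-.3055))):
    m=(abs(P[...,2]-z)<(.004 if n=="brick" else .006))&(abs(P[...,0]-.51)<.1)&(abs(P[...,1]-c[1])<.035)&(f["frame"].max(2)<100)
    print(n,cv2.minAreaRect(P[m][:,:2].astype(np.float32)),np.median(P[m][:,2]))
E
```

```text
t 14.28 p [ 0.5126 -0.3867  0.1538] yaw -359.5 tz [ 0.004 -0.003 -1.   ] w 0.0552 F [-0.8 -0.1 -0.9] gf 0.0
[0.455, -0.143, 0.13, 10.6, 9.0] [ 4.  27.6  2.6] -1.12
brick ((0.5106617212295532, -0.38617298007011414), (0.12979473173618317, 0.04207907244563103), 0.6154394149780273) 0.04971562206960167
chisel ((0.49567511677742004, -0.30667540431022644), (0.14946401119232178, 0.06448561698198318), 4.870119571685791) 0.040042848263302205
```

View pics/w6.png

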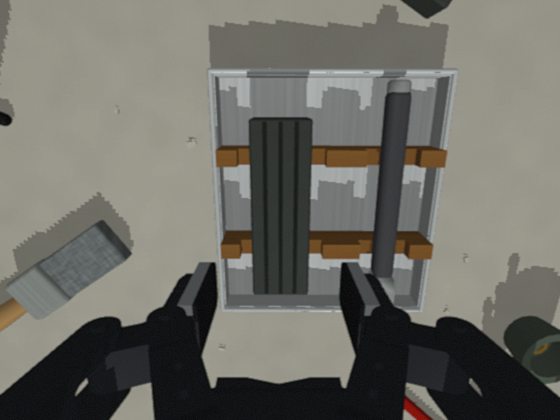

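The brick lies level in the wide rest, measured at (0.5107, -0.3862), and the flat chisel is undisturbed. Next is the point chisel.

arm_command --rows '[{"fingers": 0.3, "x": 0.004, "y": 0.0276, "z": 0.0026, "ax": 0, "ay": 0, "az": -1.12}, {"fingers": 0.3, "x": 0.004, "y": 0.0276, "z": 0.0026, "ax": 0, "ay": 0, "az": -1.12}, {"fingers": 0.3, "x": 0.004, "y": 0.0276, "z": 0.0026, "ax": 0, "ay": 0, "az": -1.12}, {"fingers": 0.3, "x": 0.004, "y": 0.0276, "z": 0.0026, "ax": 0, "ay": 0, "az": -1.12}, {"fingers": 0.3, "x": 0.004, "y": 0.0276, "z": 0.0026, "ax": 0, "ay": 0, "az": -1.12}, {"fingers": 0.3, "x": 0.004, "y": 0.0276, "z": 0.0026, "ax": 0, "ay": 0, "az": -1.12}, {"fingers": 0.3, "x": 0.004, "y": 0.0276, "z": 0.0026, "ax": 0, "ay": 0, "az": -1.12}, {"fingers": 0.3, "x": 0.004, "y": 0.0276, "z": 0.0026, "ax": 0, "ay": 0, "az": -1.12}, {"fingers": 0.3, "x": 0.004, "y": 0.0276, "z": 0.0026, "ax": 0, "ay": 0, "az": -1.12}, {"fingers": 0.3, "x": 0, "y": 0, "z": 0, "ax": 0, "ay": 0, "az": 0}]'

```text
clock: 15.17
tcp_pos: [0.4507, -0.1362, 0.1256]
orientation: [0.301, -3.121, -0.006]
contact_force: [-0.6, 0.5, 0.0]
grip_width: 0.0561
gripper_force: 0.0
```

arm_command --rows '[{"fingers": 0.3, "x": 0, "y": 0, "z": 0, "ax": 0, "ay": 0, "az": 0}, {"fingers": 0.3, "x": 0, "y": 0, "z": 0, "ax": 0, "ay": 0, "az": 0}]'

```text
clock: 15.33
tcp_pos: [0.4536, -0.142, 0.1271]
orientation: [0.29, -3.127, 0.0]
contact_force: [-0.6, 0.6, -0.3]
grip_width: 0.0552
gripper_force: 0.0
```

```bash
cat > ch.py <<'E'
# ch.py cx cy : chisel below the wrist camera, axis from dark shank, ends from the mask
import sys; from bench import r; from h import *
c=[float(v) for v in sys.argv[1:3]]; f=r.grab_frame("wrist"); P=cloud(f); np.savez("wch.npz",**f)
m=(P[...,2]>.008)&(P[...,2]<.022)&(abs(P[...,0]-c[0])<.11)&(abs(P[...,1]-c[1])<.04); q=P[m]
d=q[(f["frame"][m].mean(1)<95)&(q[:,2]>.012)][:,:2]
vx,vy,x0,y0=cv2.fitLine(d.astype(np.float32),cv2.DIST_HUBER,0,.001,.001).ravel()
if vx<0: vx,vy=-vx,-vy
s=(q[:,:2]-[x0,y0])@[vx,vy]; print("head end",np.round([x0+vx*s.min(),y0+vy*s.min()],4),"mid from head",np.round([x0+vx*(s.min()+.09),y0+vy*(s.min()+.09)],4),"len",np.ptp(s).round(3),"yaw",np.degrees(np.arctan2(vy,vx)).round(1))
E
python3 g.py .455 -.143 .026 10.6 5; python3 ch.py .455 -.143
```

```text
t 15.33 p [ 0.4536 -0.142   0.1271] yaw -349.4 tz [-0.001 -0.    -1.   ] w 0.0552 F [-0.6  0.6 -0.3] gf 0.0
[0.455, -0.143, 0.026, 10.6, 5.0] [-0.2 -0.2 20.2] -0.0
head end [ 0.3664 -0.1595] mid from head [ 0.4548 -0.1425] len 0.179 yaw 10.9
```

arm_command --rows '[{"fingers": 0.3, "x": -0.001, "y": 0, "z": 0.02, "ax": 0, "ay": 0, "az": 0}, {"fingers": 0.3, "x": 0, "y": 0, "z": 0.025, "ax": 0, "ay": 0, "az": 0}, {"fingers": 0.3, "x": 0, "y": 0, "z": 0.025, "ax": 0, "ay": 0, "az": 0}, {"fingers": 0.3, "x": 0, "y": 0, "z": 0.02, "ax": 0, "ay": 0, "az": 0}, {"fingers": 0.3, "x": 0, "y": 0, "z": 0.01, "ax": 0, "ay": 0, "az": 0}, {"fingers": 0.3, "x": 0, "y": 0, "z": 0, "ax": 0, "ay": 0, "az": 0}, {"fingers": 0.3, "x": 0, "y": 0, "z": 0, "ax": 0, "ay": 0, "az": 0}]'

```text
clock: 15.97
tcp_pos: [0.4549, -0.1423, 0.0275]
orientation: [0.288, -3.128, 0.0]
contact_force: [1.4, -0.2, 0.2]
grip_width: 0.0555
gripper_force: 0.0
```

arm_command --rows '[{"fingers": -1, "x": 0, "y": 0, "z": 0, "ax": 0, "ay": 0, "az": 0}, {"fingers": -1, "x": 0, "y": 0, "z": 0, "ax": 0, "ay": 0, "az": 0}, {"fingers": -1, "x": 0, "y": 0, "z": 0, "ax": 0, "ay": 0, "az": 0}, {"fingers": -1, "x": 0, "y": 0, "z": 0, "ax": 0, "ay": 0, "az": 0}, {"fingers": -1, "x": 0, "y": 0, "z": 0, "ax": 0, "ay": 0, "az": 0}, {"fingers": -1, "x": 0, "y": 0, "z": 0, "ax": 0, "ay": 0, "az": 0}, {"fingers": -1, "x": 0, "y": 0, "z": 0, "ax": 0, "ay": 0, "az": 0}, {"fingers": -1, "x": 0, "y": 0, "z": 0, "ax": 0, "ay": 0, "az": 0}]' --grip_force 45

```text
clock: 16.63
tcp_pos: [0.4557, -0.1417, 0.0287]
orientation: [-0.29, 3.126, -0.001]
contact_force: [-0.6, 0.3, 7.9]
grip_width: 0.0142
gripper_force: 44.2
```

arm_command --rows '[{"fingers": -1, "x": 0, "y": 0, "z": -0.005, "ax": 0, "ay": 0, "az": 0}, {"fingers": -1, "x": 0, "y": 0, "z": -0.015, "ax": 0, "ay": 0, "az": 0}, {"fingers": -1, "x": 0, "y": 0, "z": -0.025, "ax": 0, "ay": 0, "az": 0}, {"fingers": -1, "x": 0, "y": 0, "z": -0.03, "ax": 0, "ay": 0, "az": 0}, {"fingers": -1, "x": 0, "y": 0, "z": -0.03, "ax": 0, "ay": 0, "az": 0}, {"fingers": -1, "x": 0, "y": 0, "z": -0.03, "ax": 0, "ay": 0, "az": 0}, {"fingers": -1, "x": 0, "y": 0, "z": -0.015, "ax": 0, "ay": 0, "az": 0}, {"fingers": -1, "x": 0, "y": 0, "z": 0, "ax": 0, "ay": 0, "az": 0}, {"fingers": -1, "x": 0, "y": 0, "z": 0, "ax": 0, "ay": 0, "az": 0}]'

```text
clock: 17.38
tcp_pos: [0.4551, -0.1414, 0.1784]
orientation: [-0.291, 3.126, -0.0]
contact_force: [-1.0, -0.1, -2.8]
grip_width: 0.0142
gripper_force: 44.3
```

```bash
python3 - <<'E'
import numpy as np
a=np.radians(4.65);R=np.array([[np.cos(a),-np.sin(a)],[np.sin(a),np.cos(a)]])
for y in(20,85,-70):print(y,([.5205,.346]+R@[0,y/1000]).round(4))
E
python3 g.py .5189 .3659 .17 4.65 20 ; python3 g.py .5136 .4307 .17 4.65 22
```

```text
20 [0.5189 0.3659]
85 [0.5136 0.4307]
-70 [0.5262 0.2762]
t 17.38 p [ 0.4551 -0.1414  0.1784] yaw -349.4 tz [ 0.002  0.    -1.   ] w 0.0142 F [-1.  -0.1 -2.8] gf 44.3
[0.5189, 0.3659, 0.17, 4.65, 20.0] [-6.6 24.7  0.4] 0.3
t 17.38 p [ 0.4551 -0.1414  0.1784] yaw -349.4 tz [ 0.002  0.    -1.   ] w 0.0142 F [-1.  -0.1 -2.8] gf 44.3
[0.5136, 0.4307, 0.17, 4.65, 22.0] [-6.2 25.4  0.4] 0.27
```

arm_command --rows '[{"fingers": -1, "x": -0.0062, "y": 0.0127, "z": 0, "ax": 0, "ay": 0, "az": 0.27}, {"fingers": -1, "x": -0.0062, "y": 0.0254, "z": 0, "ax": 0, "ay": 0, "az": 0.27}, {"fingers": -1, "x": -0.0062, "y": 0.0254, "z": 0, "ax": 0, "ay": 0, "az": 0.27}, {"fingers": -1, "x": -0.0062, "y": 0.0254, "z": 0, "ax": 0, "ay": 0, "az": 0.27}, {"fingers": -1, "x": -0.0062, "y": 0.0254, "z": 0, "ax": 0, "ay": 0, "az": 0.27}, {"fingers": -1, "x": -0.0062, "y": 0.0254, "z": 0, "ax": 0, "ay": 0, "az": 0.27}, {"fingers": -1, "x": -0.0062, "y": 0.0254, "z": 0, "ax": 0, "ay": 0, "az": 0.27}, {"fingers": -1, "x": -0.0062, "y": 0.0254, "z": 0, "ax": 0, "ay": 0, "az": 0.27}, {"fingers": -1, "x": -0.0062, "y": 0.0254, "z": 0, "ax": 0, "ay": 0, "az": 0.27}, {"fingers": -1, "x": -0.0062, "y": 0.0254, "z": 0, "ax": 0, "ay": 0, "az": 0.27}]'

```text
clock: 18.22
tcp_pos: [0.4756, 0.1076, 0.1758]
orientation: [0.216, -3.131, 0.001]
contact_force: [-0.0, 0.6, -1.7]
grip_width: 0.014
gripper_force: 44.3
```

arm_command --rows '[{"fingers": -1, "x": -0.0062, "y": 0.0254, "z": 0, "ax": 0, "ay": 0, "az": 0.27}, {"fingers": -1, "x": -0.0062, "y": 0.0254, "z": 0, "ax": 0, "ay": 0, "az": 0.27}, {"fingers": -1, "x": -0.0062, "y": 0.0254, "z": 0, "ax": 0, "ay": 0, "az": 0.27}, {"fingers": -1, "x": -0.0062, "y": 0.0254, "z": 0, "ax": 0, "ay": 0, "az": 0.27}, {"fingers": -1, "x": -0.0062, "y": 0.0254, "z": 0, "ax": 0, "ay": 0, "az": 0.27}, {"fingers": -1, "x": -0.0062, "y": 0.0254, "z": 0, "ax": 0, "ay": 0, "az": 0.27}, {"fingers": -1, "x": -0.0062, "y": 0.0254, "z": 0, "ax": 0, "ay": 0, "az": 0.27}, {"fingers": -1, "x": -0.0062, "y": 0.0254, "z": 0, "ax": 0, "ay": 0, "az": 0.27}, {"fingers": -1, "x": -0.0062, "y": 0.0254, "z": 0, "ax": 0, "ay": 0, "az": 0.27}, {"fingers": -1, "x": -0.0062, "y": 0.0254, "z": 0, "ax": 0, "ay": 0, "az": 0.27}]'

```text
clock: 19.05
tcp_pos: [0.5078, 0.3667, 0.1752]
orientation: [0.143, -3.135, 0.004]
contact_force: [0.3, -0.0, -1.6]
grip_width: 0.0142
gripper_force: 44.3
```

arm_command --rows '[{"fingers": -1, "x": -0.0062, "y": 0.0254, "z": 0, "ax": 0, "ay": 0, "az": 0.27}, {"fingers": -1, "x": -0.0062, "y": 0.0254, "z": 0, "ax": 0, "ay": 0, "az": 0.27}, {"fingers": -1, "x": 0, "y": 0.0127, "z": 0, "ax": 0, "ay": 0, "az": 0}, {"fingers": -1, "x": 0, "y": 0, "z": 0, "ax": 0, "ay": 0, "az": 0}, {"fingers": -1, "x": 0, "y": 0, "z": 0, "ax": 0, "ay": 0, "az": 0}, {"fingers": -1, "x": 0, "y": 0, "z": 0, "ax": 0, "ay": 0, "az": 0}]'

```text
clock: 19.55
tcp_pos: [0.5157, 0.4283, 0.1765]
orientation: [0.126, -3.138, 0.004]
contact_force: [0.0, -0.9, -2.4]
grip_width: 0.0145
gripper_force: 44.3
```

```bash
python3 g.py .5136 .4307 .06 4.65 6; python3 - <<'E'
from bench import r; import cv2,numpy as np
f=r.grab_frame("wrist"); np.savez("w7.npz",**f); cv2.imwrite("pics/w7.png",f["frame"][:,:,::-1])
from h import *
P=cloud(f);print(P[[80,150,250],[278]*3].round(4).tolist())
E
```

```text
t 19.55 p [0.5157 0.4283 0.1765] yaw -355.4 tz [-0.001 -0.003 -1.   ] w 0.0145 F [ 0.  -0.9 -2.4] gf 44.3
[0.5136, 0.4307, 0.06, 4.65, 6.0] [ 0.3  0.4 19.4] -0.01
[[0.432, 0.4206, 0.1641], [0.4581, 0.4227, 0.1629], [0.5011, 0.4261, 0.1634]]
```

View pics/w7.png

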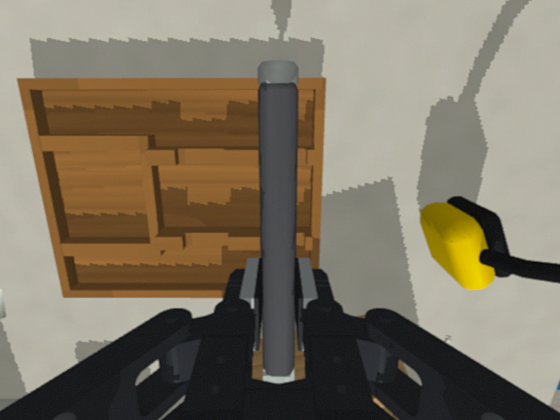

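The wrist view shows the tray rim corners at (20,79), (325,78) and (64,297), and the held chisel's head end at (277,62). Rays will check the tray pose.

```bash
python3 - <<'E'
from h import *
f=load("w7.npz")
c=ray(f,[(20,79),(325,78),(64,297)],.022)[:,:2]; print("rim",c.round(4).tolist())
e=c[1]-c[0]; yaw=np.degrees(np.arctan2(-e[0],e[1])); g=c[2]-c[0]; print("len",np.linalg.norm(e),np.linalg.norm(g),"yaw",yaw,np.degrees(np.arctan2(g[1],g[0])),"centre",(c[1]+c[2])/2)
print("head",ray(f,[(277,61)],.156)[:,:2].round(4))
E
```

```text
rim [[0.4372, 0.2226], [0.4179, 0.455], [0.6257, 0.2366]]
len 0.2332051194717091 0.18902859431720578 yaw 4.756330603596141 4.237755198538199 centre [0.52182235 0.345776  ]
head [[0.4245 0.4196]]
```

arm_command --rows '[{"fingers": -1, "x": 0, "y": 0.002, "z": 0.015, "ax": 0, "ay": 0, "az": 0}, {"fingers": -1, "x": 0, "y": 0.001, "z": 0.025, "ax": 0, "ay": 0, "az": 0}, {"fingers": -1, "x": 0, "y": 0, "z": 0.03, "ax": 0, "ay": 0, "az": 0}, {"fingers": -1, "x": 0, "y": 0, "z": 0.025, "ax": 0, "ay": 0, "az": 0}, {"fingers": -1, "x": 0, "y": 0, "z": 0.015, "ax": 0, "ay": 0, "az": 0}, {"fingers": -1, "x": 0, "y": 0, "z": 0.006, "ax": 0, "ay": 0, "az": 0}, {"fingers": -1, "x": 0, "y": 0, "z": 0.002, "ax": 0, "ay": 0, "az": 0}, {"fingers": -1, "x": 0, "y": 0, "z": 0, "ax": 0, "ay": 0, "az": 0}, {"fingers": -1, "x": 0, "y": 0, "z": 0, "ax": 0, "ay": 0, "az": 0}]'

```text
clock: 20.35
tcp_pos: [0.5165, 0.4336, 0.0611]
orientation: [-0.127, 3.137, 0.002]
contact_force: [0.8, 0.1, -0.6]
grip_width: 0.0144
gripper_force: 44.3
```

arm_command --rows '[{"fingers": -1, "x": 0, "y": 0, "z": 0.0015, "ax": 0, "ay": 0, "az": 0}, {"fingers": -1, "x": 0, "y": 0, "z": 0.0015, "ax": 0, "ay": 0, "az": 0}, {"fingers": -1, "x": 0, "y": 0, "z": 0, "ax": 0, "ay": 0, "az": 0}, {"fingers": -1, "x": 0, "y": 0, "z": 0, "ax": 0, "ay": 0, "az": 0}]'

```text
clock: 20.68
tcp_pos: [0.5156, 0.4336, 0.0569]
orientation: [-0.128, 3.139, 0.001]
contact_force: [-0.7, -0.1, -1.9]
grip_width: 0.0144
gripper_force: 44.3
```

arm_command --rows '[{"fingers": -1, "x": 0, "y": -0.002, "z": 0.0015, "ax": 0, "ay": 0, "az": 0}, {"fingers": -1, "x": 0, "y": 0, "z": 0.0015, "ax": 0, "ay": 0, "az": 0}, {"fingers": -1, "x": 0, "y": 0, "z": 0, "ax": 0, "ay": 0, "az": 0}, {"fingers": -1, "x": 0, "y": 0, "z": 0, "ax": 0, "ay": 0, "az": 0}]'

```text
clock: 21.02
tcp_pos: [0.5156, 0.4314, 0.0534]
orientation: [0.128, -3.139, 0.0]
contact_force: [0.7, 1.3, -1.9]
grip_width: 0.014
gripper_force: 44.3
```

arm_command --rows '[{"fingers": -1, "x": 0, "y": 0, "z": 0.0012, "ax": 0, "ay": 0, "az": 0}, {"fingers": -1, "x": 0, "y": 0, "z": 0, "ax": 0, "ay": 0, "az": 0}, {"fingers": -1, "x": 0, "y": 0, "z": 0, "ax": 0, "ay": 0, "az": 0}]'

```text
clock: 21.27
tcp_pos: [0.5158, 0.4316, 0.0528]
orientation: [-0.128, 3.139, 0.0]
contact_force: [-1.9, -1.1, 3.3]
grip_width: 0.0141
gripper_force: 44.8
```

arm_command --rows '[{"fingers": -0.3, "x": 0, "y": 0, "z": 0, "ax": 0, "ay": 0, "az": 0}, {"fingers": -0.3, "x": 0, "y": 0, "z": 0, "ax": 0, "ay": 0, "az": 0}, {"fingers": -0.3, "x": 0, "y": 0, "z": 0, "ax": 0, "ay": 0, "az": 0}, {"fingers": -0.3, "x": 0, "y": 0, "z": 0, "ax": 0, "ay": 0, "az": 0}, {"fingers": -0.3, "x": 0, "y": 0, "z": -0.01, "ax": 0, "ay": 0, "az": 0}, {"fingers": -0.3, "x": 0, "y": 0, "z": -0.02, "ax": 0, "ay": 0, "az": 0}, {"fingers": -0.3, "x": 0, "y": 0, "z": -0.04, "ax": 0, "ay": 0, "az": 0}, {"fingers": 0.3, "x": 0, "y": 0, "z": -0.03, "ax": 0, "ay": 0, "az": 0}, {"fingers": 0.3, "x": 0, "y": 0, "z": 0, "ax": 0, "ay": 0, "az": 0}, {"fingers": 0.3, "x": 0, "y": 0, "z": 0, "ax": 0, "ay": 0, "az": 0}]'

```text
clock: 22.1
tcp_pos: [0.517, 0.4326, 0.1557]
orientation: [-0.127, 3.135, 0.006]
contact_force: [-0.3, -0.4, -0.4]
grip_width: 0.0554
gripper_force: 0.0
```

```bash
python3 g.py .4535 .050 .13 4.2 13; python3 - <<'E'
from bench import r; import cv2,numpy as np
f=r.grab_frame("wrist"); np.savez("w8.npz",**f); cv2.imwrite("pics/w8.png",f["frame"][:,:,::-1])
E
```

```text
t 22.1 p [0.517  0.4326 0.1557] yaw -355.3 tz [ 0.004  0.004 -1.   ] w 0.0554 F [-0.3 -0.4 -0.4] gf 0.0
[0.4535, 0.05, 0.13, 4.2, 13.0] [  7.1 -29.    2. ] 0.04
```

View pics/w8.png

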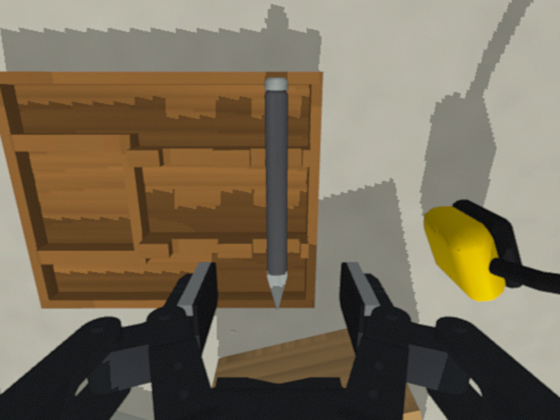

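The point chisel lies in the y=85 rest, from (276,80) to the tip at (277,308), and spans both battens. Next is the claw chisel.

arm_command --rows '[{"fingers": 0.3, "x": 0.0071, "y": -0.029, "z": 0.002, "ax": 0, "ay": 0, "az": 0}, {"fingers": 0.3, "x": 0.0071, "y": -0.029, "z": 0.002, "ax": 0, "ay": 0, "az": 0}, {"fingers": 0.3, "x": 0.0071, "y": -0.029, "z": 0.002, "ax": 0, "ay": 0, "az": 0}, {"fingers": 0.3, "x": 0.0071, "y": -0.029, "z": 0.002, "ax": 0, "ay": 0, "az": 0}, {"fingers": 0.3, "x": 0.0071, "y": -0.029, "z": 0.002, "ax": 0, "ay": 0, "az": 0}, {"fingers": 0.3, "x": 0.0071, "y": -0.029, "z": 0.002, "ax": 0, "ay": 0, "az": 0}, {"fingers": 0.3, "x": 0.0071, "y": -0.029, "z": 0.002, "ax": 0, "ay": 0, "az": 0}, {"fingers": 0.3, "x": 0.0071, "y": -0.029, "z": 0.002, "ax": 0, "ay": 0, "az": 0}, {"fingers": 0.3, "x": 0.0071, "y": -0.029, "z": 0.002, "ax": 0, "ay": 0, "az": 0}, {"fingers": 0.3, "x": 0.0071, "y": -0.029, "z": 0.002, "ax": 0, "ay": 0, "az": 0}]'

```text
clock: 22.98
tcp_pos: [0.467, 0.1349, 0.1312]
orientation: [0.128, -3.137, 0.002]
contact_force: [0.8, 0.3, -0.2]
grip_width: 0.0554
gripper_force: 0.0
```

arm_command --rows '[{"fingers": 0.3, "x": 0.0071, "y": -0.029, "z": 0.002, "ax": 0, "ay": 0, "az": 0}, {"fingers": 0.3, "x": 0.0071, "y": -0.029, "z": 0.002, "ax": 0, "ay": 0, "az": 0}, {"fingers": 0.3, "x": 0.0071, "y": -0.029, "z": 0.002, "ax": 0, "ay": 0, "az": 0}, {"fingers": 0.3, "x": 0, "y": 0, "z": 0, "ax": 0, "ay": 0, "az": 0}, {"fingers": 0.3, "x": 0, "y": 0, "z": 0, "ax": 0, "ay": 0, "az": 0}, {"fingers": 0.3, "x": 0, "y": 0, "z": 0, "ax": 0, "ay": 0, "az": 0}]'

```text
clock: 23.48
tcp_pos: [0.454, 0.0487, 0.1259]
orientation: [0.128, -3.138, -0.0]
contact_force: [-0.7, 0.2, -0.8]
grip_width: 0.0554
gripper_force: 0.0
```

```bash
python3 ch.py .4535 .05;python3 g.py .4535 .05 .026 4.2 5; 
```

```text
head end [0.3653 0.0445] mid from head [0.4549 0.0529] len 0.18 yaw 5.3
t 23.53 p [0.4543 0.0493 0.126 ] yaw -355.3 tz [-0.001  0.    -1.   ] w 0.0555 F [-0.   0.7  0.3] gf 0.0
[0.4535, 0.05, 0.026, 4.2, 5.0] [ 0.1  0.2 20. ] 0.11
```

arm_command --rows '[{"fingers": 0.3, "x": -0.002, "y": 0.0035, "z": 0.02, "ax": 0, "ay": 0, "az": -0.6}, {"fingers": 0.3, "x": 0, "y": 0, "z": 0.025, "ax": 0, "ay": 0, "az": 0}, {"fingers": 0.3, "x": 0, "y": 0, "z": 0.025, "ax": 0, "ay": 0, "az": 0}, {"fingers": 0.3, "x": 0, "y": 0, "z": 0.02, "ax": 0, "ay": 0, "az": 0}, {"fingers": 0.3, "x": 0, "y": 0, "z": 0.01, "ax": 0, "ay": 0, "az": 0}, {"fingers": 0.3, "x": 0, "y": 0, "z": 0, "ax": 0, "ay": 0, "az": 0}, {"fingers": 0.3, "x": 0, "y": 0, "z": 0, "ax": 0, "ay": 0, "az": 0}]'

```text
clock: 24.12
tcp_pos: [0.4561, 0.0526, 0.0263]
orientation: [0.146, -3.137, -0.0]
contact_force: [0.6, 0.1, -0.1]
grip_width: 0.0556
gripper_force: 0.0
```

arm_command --rows '[{"fingers": -1, "x": 0, "y": 0, "z": 0, "ax": 0, "ay": 0, "az": 0}, {"fingers": -1, "x": 0, "y": 0, "z": 0, "ax": 0, "ay": 0, "az": 0}, {"fingers": -1, "x": 0, "y": 0, "z": 0, "ax": 0, "ay": 0, "az": 0}, {"fingers": -1, "x": 0, "y": 0, "z": 0, "ax": 0, "ay": 0, "az": 0}, {"fingers": -1, "x": 0, "y": 0, "z": 0, "ax": 0, "ay": 0, "az": 0}, {"fingers": -1, "x": 0, "y": 0, "z": 0, "ax": 0, "ay": 0, "az": 0}, {"fingers": -1, "x": 0, "y": 0, "z": 0, "ax": 0, "ay": 0, "az": 0}, {"fingers": -1, "x": 0, "y": 0, "z": 0, "ax": 0, "ay": 0, "az": 0}]' --grip_force 50

```text
clock: 24.78
tcp_pos: [0.4569, 0.0523, 0.0276]
orientation: [-0.145, 3.136, 0.001]
contact_force: [-1.8, 0.1, 7.2]
grip_width: 0.0141
gripper_force: 48.9
```

arm_command --rows '[{"fingers": -1, "x": 0, "y": 0, "z": -0.005, "ax": 0, "ay": 0, "az": 0}, {"fingers": -1, "x": 0, "y": 0, "z": -0.015, "ax": 0, "ay": 0, "az": 0}, {"fingers": -1, "x": 0, "y": 0, "z": -0.025, "ax": 0, "ay": 0, "az": 0}, {"fingers": -1, "x": 0, "y": 0, "z": -0.03, "ax": 0, "ay": 0, "az": 0}, {"fingers": -1, "x": 0, "y": 0, "z": -0.03, "ax": 0, "ay": 0, "az": 0}, {"fingers": -1, "x": 0, "y": 0, "z": -0.03, "ax": 0, "ay": 0, "az": 0}, {"fingers": -1, "x": 0, "y": 0, "z": -0.015, "ax": 0, "ay": 0, "az": 0}, {"fingers": -1, "x": 0, "y": 0, "z": 0, "ax": 0, "ay": 0, "az": 0}, {"fingers": -1, "x": 0, "y": 0, "z": 0, "ax": 0, "ay": 0, "az": 0}]'

```text
clock: 25.53
tcp_pos: [0.4562, 0.052, 0.1772]
orientation: [-0.144, 3.136, 0.001]
contact_force: [-0.5, 0.3, -2.2]
grip_width: 0.0141
gripper_force: 49.4
```

```bash
python3 g.py .521 .366 .178 4.6 12
```

```text
t 25.53 p [0.4562 0.052  0.1772] yaw -354.7 tz [ 0.002  0.001 -1.   ] w 0.0141 F [-0.5  0.3 -2.2] gf 49.4
[0.521, 0.366, 0.178, 4.6, 12.0] [-7.6 25.6 -0.1] 0.06
```

arm_command --rows '[{"fingers": -1, "x": -0.0076, "y": 0.0128, "z": 0, "ax": 0, "ay": 0, "az": 0.06}, {"fingers": -1, "x": -0.0076, "y": 0.0256, "z": 0, "ax": 0, "ay": 0, "az": 0.06}, {"fingers": -1, "x": -0.0076, "y": 0.0256, "z": 0, "ax": 0, "ay": 0, "az": 0.06}, {"fingers": -1, "x": -0.0076, "y": 0.0256, "z": 0, "ax": 0, "ay": 0, "az": 0.06}, {"fingers": -1, "x": -0.0076, "y": 0.0256, "z": 0, "ax": 0, "ay": 0, "az": 0.06}, {"fingers": -1, "x": -0.0076, "y": 0.0256, "z": 0, "ax": 0, "ay": 0, "az": 0.06}, {"fingers": -1, "x": -0.0076, "y": 0.0256, "z": 0, "ax": 0, "ay": 0, "az": 0.06}, {"fingers": -1, "x": -0.0076, "y": 0.0256, "z": 0, "ax": 0, "ay": 0, "az": 0.06}, {"fingers": -1, "x": -0.0076, "y": 0.0256, "z": 0, "ax": 0, "ay": 0, "az": 0.06}, {"fingers": -1, "x": -0.0076, "y": 0.0256, "z": 0, "ax": 0, "ay": 0, "az": 0.06}]'

```text
clock: 26.37
tcp_pos: [0.5096, 0.3013, 0.1741]
orientation: [0.128, -3.136, 0.003]
contact_force: [0.1, 0.5, -1.2]
grip_width: 0.0141
gripper_force: 49.4
```

arm_command --rows '[{"fingers": -1, "x": -0.0076, "y": 0.0256, "z": 0, "ax": 0, "ay": 0, "az": 0.06}, {"fingers": -1, "x": -0.0076, "y": 0.0256, "z": 0, "ax": 0, "ay": 0, "az": 0.06}, {"fingers": -1, "x": 0, "y": 0.0128, "z": 0, "ax": 0, "ay": 0, "az": 0}, {"fingers": -1, "x": 0, "y": 0, "z": 0, "ax": 0, "ay": 0, "az": 0}, {"fingers": -1, "x": 0, "y": 0, "z": 0, "ax": 0, "ay": 0, "az": 0}, {"fingers": -1, "x": 0, "y": 0, "z": 0, "ax": 0, "ay": 0, "az": 0}]'

```text
clock: 26.87
tcp_pos: [0.5203, 0.3636, 0.1752]
orientation: [0.122, -3.138, 0.004]
contact_force: [-0.5, -0.6, -2.2]
grip_width: 0.0144
gripper_force: 49.4
```

```bash
python3 - <<'E'
from bench import r; import cv2,numpy as np
f=r.grab_frame("wrist"); np.savez("w9.npz",**f)
from h import *
P=cloud(f);print(P[[80,150,250],[278]*3].round(4).tolist())
m=(P[...,2]>.13)&(P[...,2]<.175)&(abs(P[...,1]-.363)<.03); m[250:]=0; print("head end",P[m][np.argmin(P[m][:,0])].round(4))
E
python3 g.py .5214 .366 .06 4.6 6
```

```text
[[0.4366, 0.3562, 0.1637], [0.4623, 0.3582, 0.1646], [0.5049, 0.3615, 0.1641]]
head end [0.4279 0.3604 0.1598]
t 26.92 p [0.5206 0.3635 0.1756] yaw -355.6 tz [-0.001 -0.002 -1.   ] w 0.0143 F [ 0.9 -0.1 -2.4] gf 49.4
[0.5214, 0.366, 0.06, 4.6, 6.0] [-0.2  0.4 19.3] -0.03
```

arm_command --rows '[{"fingers": -1, "x": -0.0015, "y": 0.0015, "z": 0.015, "ax": 0, "ay": 0, "az": 0}, {"fingers": -1, "x": 0, "y": 0, "z": 0.025, "ax": 0, "ay": 0, "az": 0}, {"fingers": -1, "x": 0, "y": 0, "z": 0.03, "ax": 0, "ay": 0, "az": 0}, {"fingers": -1, "x": 0, "y": 0, "z": 0.025, "ax": 0, "ay": 0, "az": 0}, {"fingers": -1, "x": 0, "y": 0, "z": 0.015, "ax": 0, "ay": 0, "az": 0}, {"fingers": -1, "x": 0, "y": 0, "z": 0.006, "ax": 0, "ay": 0, "az": 0}, {"fingers": -1, "x": 0, "y": 0, "z": 0.002, "ax": 0, "ay": 0, "az": 0}, {"fingers": -1, "x": 0, "y": 0, "z": 0, "ax": 0, "ay": 0, "az": 0}, {"fingers": -1, "x": 0, "y": 0, "z": 0, "ax": 0, "ay": 0, "az": 0}, {"fingers": -1, "x": 0, "y": 0, "z": 0, "ax": 0, "ay": 0, "az": 0}]'

```text
clock: 27.75
tcp_pos: [0.5229, 0.3679, 0.06]
orientation: [-0.124, 3.137, 0.002]
contact_force: [1.0, -0.7, -0.5]
grip_width: 0.0142
gripper_force: 49.3
```

arm_command --rows '[{"fingers": -1, "x": 0, "y": 0, "z": 0.0015, "ax": 0, "ay": 0, "az": 0}, {"fingers": -1, "x": 0, "y": 0, "z": 0.0015, "ax": 0, "ay": 0, "az": 0}, {"fingers": -1, "x": 0, "y": 0, "z": 0.001, "ax": 0, "ay": 0, "az": 0}, {"fingers": -1, "x": 0, "y": 0, "z": 0, "ax": 0, "ay": 0, "az": 0}, {"fingers": -1, "x": 0, "y": 0, "z": 0, "ax": 0, "ay": 0, "az": 0}]'

```text
clock: 28.17
tcp_pos: [0.5219, 0.3674, 0.0543]
orientation: [0.125, -3.139, 0.0]
contact_force: [0.3, -0.2, -1.4]
grip_width: 0.0145
gripper_force: 49.3
```

arm_command --rows '[{"fingers": -1, "x": 0, "y": -0.001, "z": 0.0012, "ax": 0, "ay": 0, "az": 0}, {"fingers": -1, "x": 0, "y": 0, "z": 0.0012, "ax": 0, "ay": 0, "az": 0}, {"fingers": -1, "x": 0, "y": 0, "z": 0, "ax": 0, "ay": 0, "az": 0}, {"fingers": -1, "x": 0, "y": 0, "z": 0, "ax": 0, "ay": 0, "az": 0}]'

```text
clock: 28.5
tcp_pos: [0.5221, 0.3663, 0.0519]
orientation: [0.124, -3.139, 0.0]
contact_force: [0.0, -0.6, -2.0]
grip_width: 0.0142
gripper_force: 49.4
```

arm_command --rows '[{"fingers": -1, "x": 0, "y": 0, "z": 0.001, "ax": 0, "ay": 0, "az": 0}, {"fingers": -1, "x": 0, "y": 0, "z": 0, "ax": 0, "ay": 0, "az": 0}, {"fingers": -1, "x": 0, "y": 0, "z": 0, "ax": 0, "ay": 0, "az": 0}]'

```text
clock: 28.75
tcp_pos: [0.5221, 0.3664, 0.0517]
orientation: [0.124, -3.139, -0.0]
contact_force: [-2.4, -1.3, 5.0]
grip_width: 0.0145
gripper_force: 50.2
```

arm_command --rows '[{"fingers": -0.3, "x": 0, "y": 0, "z": 0, "ax": 0, "ay": 0, "az": 0}, {"fingers": -0.3, "x": 0, "y": 0, "z": 0, "ax": 0, "ay": 0, "az": 0}, {"fingers": -0.3, "x": 0, "y": 0, "z": 0, "ax": 0, "ay": 0, "az": 0}, {"fingers": -0.3, "x": 0, "y": 0, "z": 0, "ax": 0, "ay": 0, "az": 0}, {"fingers": -0.3, "x": 0, "y": 0, "z": -0.01, "ax": 0, "ay": 0, "az": 0}, {"fingers": -0.3, "x": 0, "y": 0, "z": -0.025, "ax": 0, "ay": 0, "az": 0}, {"fingers": -0.3, "x": 0, "y": 0, "z": -0.04, "ax": 0, "ay": 0, "az": 0}, {"fingers": 0.4, "x": 0, "y": 0, "z": -0.04, "ax": 0, "ay": 0, "az": 0}, {"fingers": 0.4, "x": 0, "y": 0, "z": -0.035, "ax": 0, "ay": 0, "az": 0}, {"fingers": 0.4, "x": 0, "y": 0, "z": 0, "ax": 0, "ay": 0, "az": 0}]'

```text
clock: 29.58
tcp_pos: [0.5258, 0.369, 0.2101]
orientation: [-0.123, 3.128, 0.013]
contact_force: [0.9, 0.7, 0.1]
grip_width: 0.0596
gripper_force: 0.0
```

arm_command --rows '[{"fingers": 0.4, "x": 0, "y": 0, "z": 0, "ax": 0, "ay": 0, "az": 0}, {"fingers": 0.4, "x": 0, "y": 0, "z": 0, "ax": 0, "ay": 0, "az": 0}]'

```text
clock: 29.75
tcp_pos: [0.5219, 0.3663, 0.2013]
orientation: [-0.125, 3.139, 0.0]
contact_force: [0.2, -0.3, -0.9]
grip_width: 0.0599
gripper_force: 0.0
```

```bash
python3 g.py .657 .047 .21 4.6 12; python3 - <<'E'
from bench import r; import cv2,numpy as np
f=r.grab_frame("wrist"); np.savez("w10.npz",**f); cv2.imwrite("pics/w10.png",f["frame"][:,:,::-1])
E
```

```text
t 29.75 p [0.5219 0.3663 0.2013] yaw -355.5 tz [ 0.  0. -1.] w 0.0599 F [ 0.2 -0.3 -0.9] gf 0.0
[0.657, 0.047, 0.21, 4.6, 12.0] [ -9.1 -27.4  -0.7] -0.0
```

View pics/w10.png

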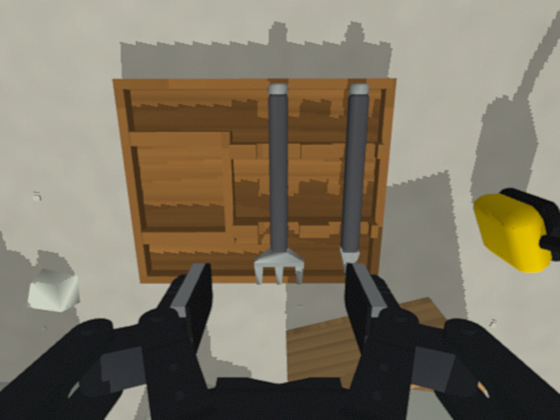

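Both chisels lie in their rests, the claw from (278,88) to (279,280) and the point from (357,88) to (349,262). The empty bay shows at (180,185). Next is the mallet.

arm_command --rows '[{"fingers": 0.4, "x": -0.0091, "y": -0.0274, "z": -0.0007, "ax": 0, "ay": 0, "az": 0}, {"fingers": 0.4, "x": -0.0091, "y": -0.0274, "z": -0.0007, "ax": 0, "ay": 0, "az": 0}, {"fingers": 0.4, "x": -0.0091, "y": -0.0274, "z": -0.0007, "ax": 0, "ay": 0, "az": 0}, {"fingers": 0.4, "x": -0.0091, "y": -0.0274, "z": -0.0007, "ax": 0, "ay": 0, "az": 0}, {"fingers": 0.4, "x": -0.0091, "y": -0.0274, "z": -0.0007, "ax": 0, "ay": 0, "az": 0}, {"fingers": 0.4, "x": -0.0091, "y": -0.0274, "z": -0.0007, "ax": 0, "ay": 0, "az": 0}, {"fingers": 0.4, "x": -0.0091, "y": -0.0274, "z": -0.0007, "ax": 0, "ay": 0, "az": 0}, {"fingers": 0.4, "x": -0.0091, "y": -0.0274, "z": -0.0007, "ax": 0, "ay": 0, "az": 0}, {"fingers": 0.4, "x": -0.0091, "y": -0.0274, "z": -0.0007, "ax": 0, "ay": 0, "az": 0}, {"fingers": 0.4, "x": -0.0091, "y": -0.0274, "z": -0.0007, "ax": 0, "ay": 0, "az": 0}]'

```text
clock: 30.63
tcp_pos: [0.6339, 0.0989, 0.2061]
orientation: [0.124, -3.136, 0.001]
contact_force: [0.3, 0.4, 0.0]
grip_width: 0.06
gripper_force: 0.0
```

arm_command --rows '[{"fingers": 0.4, "x": -0.0091, "y": -0.0274, "z": -0.0007, "ax": 0, "ay": 0, "az": 0}, {"fingers": 0.4, "x": -0.0091, "y": -0.0274, "z": -0.0007, "ax": 0, "ay": 0, "az": 0}, {"fingers": 0.4, "x": 0, "y": 0, "z": 0, "ax": 0, "ay": 0, "az": 0}, {"fingers": 0.4, "x": 0, "y": 0, "z": 0, "ax": 0, "ay": 0, "az": 0}, {"fingers": 0.4, "x": 0, "y": 0, "z": 0, "ax": 0, "ay": 0, "az": 0}]'

```text
clock: 31.05
tcp_pos: [0.6561, 0.0479, 0.2079]
orientation: [0.125, -3.136, -0.001]
contact_force: [-0.6, 0.4, 0.6]
grip_width: 0.0594
gripper_force: 0.0
```

```bash
python3 - <<'E'
from bench import r; import cv2,numpy as np
f=r.grab_frame("wrist"); np.savez("w11.npz",**f); cv2.imwrite("pics/w11.png",f["frame"][:,:,::-1])
from h import *
P=cloud(f); m=(P[...,2]>.115)&(P[...,2]<.14)&(abs(P[...,0]-.657)<.03)&(abs(P[...,1]-.047)<.03)
q=P[m];print(len(q),q.mean(0).round(4) if len(q) else 0,cv2.minAreaRect(q[:,:2].astype(np.float32)) if len(q) else 0)
m=(P[...,2]>.03)&(P[...,2]<.06)&(abs(P[...,0]-.657)<.05)&(abs(P[...,1]-.047)<.05)
q=P[m];print(len(q),cv2.minAreaRect(q[:,:2].astype(np.float32)))
E
python3 g.py .657 .047 .10 4.6 6
```

```text
1190 [0.6545 0.0489 0.13  ] ((0.6563231348991394, 0.04905712231993675), (0.022147465497255325, 0.022960174828767776), 48.55271911621094)
1632 ((0.6532310247421265, 0.048418447375297546), (0.041847556829452515, 0.051100220531225204), 6.923727512359619)
t 31.1 p [0.6561 0.0488 0.2081] yaw -355.4 tz [-0.002  0.001 -1.   ] w 0.0598 F [ 0.8  0.2 -0.2] gf 0.0
[0.657, 0.047, 0.1, 4.6, 6.0] [-0.1 -0.3 18. ] 0.01
```

View pics/w11.png

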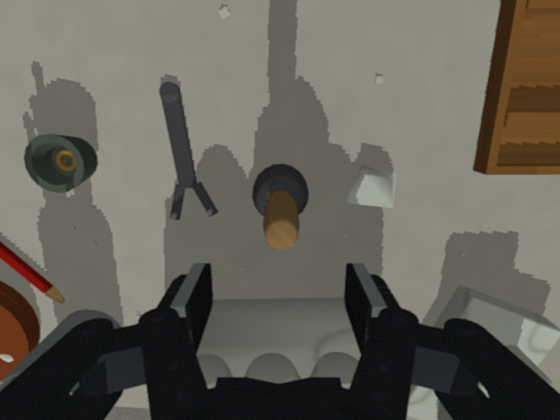

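The handle top is at (281,235), centred between the fingers; depth puts it at (0.656, 0.049), matching the TCP. I'll descend onto the handle.

arm_command --rows '[{"fingers": 0.4, "x": 0, "y": 0, "z": 0.015, "ax": 0, "ay": 0, "az": 0}, {"fingers": 0.4, "x": 0, "y": 0, "z": 0.025, "ax": 0, "ay": 0, "az": 0}, {"fingers": 0.4, "x": 0, "y": 0, "z": 0.03, "ax": 0, "ay": 0, "az": 0}, {"fingers": 0.4, "x": 0, "y": 0, "z": 0.025, "ax": 0, "ay": 0, "az": 0}, {"fingers": 0.4, "x": 0, "y": 0, "z": 0.013, "ax": 0, "ay": 0, "az": 0}, {"fingers": 0.4, "x": 0, "y": 0, "z": 0, "ax": 0, "ay": 0, "az": 0}, {"fingers": 0.4, "x": 0, "y": 0, "z": 0, "ax": 0, "ay": 0, "az": 0}, {"fingers": 0.4, "x": 0, "y": 0, "z": 0, "ax": 0, "ay": 0, "az": 0}]' --grip_force 60

```text
clock: 31.77
tcp_pos: [0.6581, 0.0479, 0.103]
orientation: [-0.125, 3.137, 0.001]
contact_force: [0.4, -0.1, 0.5]
grip_width: 0.0598
gripper_force: 0.0
```

arm_command --rows '[{"fingers": -1, "x": 0, "y": 0, "z": 0, "ax": 0, "ay": 0, "az": 0}, {"fingers": -1, "x": 0, "y": 0, "z": 0, "ax": 0, "ay": 0, "az": 0}, {"fingers": -1, "x": 0, "y": 0, "z": 0, "ax": 0, "ay": 0, "az": 0}, {"fingers": -1, "x": 0, "y": 0, "z": 0, "ax": 0, "ay": 0, "az": 0}, {"fingers": -1, "x": 0, "y": 0, "z": 0, "ax": 0, "ay": 0, "az": 0}, {"fingers": -1, "x": 0, "y": 0, "z": 0, "ax": 0, "ay": 0, "az": 0}, {"fingers": -1, "x": 0, "y": 0, "z": 0, "ax": 0, "ay": 0, "az": 0}, {"fingers": -1, "x": 0, "y": 0, "z": 0, "ax": 0, "ay": 0, "az": 0}]'

```text
clock: 32.43
tcp_pos: [0.6579, 0.0482, 0.1027]
orientation: [-0.125, 3.137, 0.002]
contact_force: [-0.4, 1.7, 6.8]
grip_width: 0.0234
gripper_force: 58.5
```

arm_command --rows '[{"fingers": -1, "x": 0, "y": 0, "z": -0.005, "ax": 0, "ay": 0, "az": 0}, {"fingers": -1, "x": 0, "y": 0, "z": -0.015, "ax": 0, "ay": 0, "az": 0}, {"fingers": -1, "x": 0, "y": 0, "z": -0.02, "ax": 0, "ay": 0, "az": 0}, {"fingers": -1, "x": 0, "y": 0, "z": -0.025, "ax": 0, "ay": 0, "az": 0}, {"fingers": -1, "x": 0, "y": 0, "z": -0.015, "ax": 0, "ay": 0, "az": 0}, {"fingers": -1, "x": 0, "y": 0, "z": -0.005, "ax": 0, "ay": 0, "az": 0}, {"fingers": -1, "x": 0, "y": 0, "z": 0, "ax": 0, "ay": 0, "az": 0}, {"fingers": -1, "x": 0, "y": 0, "z": 0, "ax": 0, "ay": 0, "az": 0}]'

```text
clock: 33.1
tcp_pos: [0.6561, 0.0471, 0.1852]
orientation: [0.124, -3.137, 0.001]
contact_force: [-0.1, -1.1, -5.7]
grip_width: 0.0236
gripper_force: 58.9
```

```bash
python3 g.py .5267 .2762 .182 4.6 12
```

```text
t 33.1 p [0.6561 0.0471 0.1852] yaw -355.5 tz [-0.002 -0.    -1.   ] w 0.0236 F [-0.1 -1.1 -5.7] gf 58.9
[0.5267, 0.2762, 0.182, 4.6, 12.0] [ 9.2 19.9  0.3] -0.0
```

arm_command --rows '[{"fingers": -1, "x": 0.003, "y": 0.006, "z": 0, "ax": 0, "ay": 0, "az": 0}, {"fingers": -1, "x": 0.006, "y": 0.012, "z": 0, "ax": 0, "ay": 0, "az": 0}, {"fingers": -1, "x": 0.008, "y": 0.018, "z": 0, "ax": 0, "ay": 0, "az": 0}, {"fingers": -1, "x": 0.009, "y": 0.02, "z": 0, "ax": 0, "ay": 0, "az": 0}, {"fingers": -1, "x": 0.009, "y": 0.02, "z": 0, "ax": 0, "ay": 0, "az": 0}, {"fingers": -1, "x": 0.009, "y": 0.02, "z": 0, "ax": 0, "ay": 0, "az": 0}, {"fingers": -1, "x": 0.009, "y": 0.02, "z": 0, "ax": 0, "ay": 0, "az": 0}, {"fingers": -1, "x": 0.009, "y": 0.02, "z": 0, "ax": 0, "ay": 0, "az": 0}, {"fingers": -1, "x": 0.009, "y": 0.02, "z": 0, "ax": 0, "ay": 0, "az": 0}, {"fingers": -1, "x": 0.009, "y": 0.02, "z": 0, "ax": 0, "ay": 0, "az": 0}]'

```text
clock: 33.93
tcp_pos: [0.5611, 0.2185, 0.1854]
orientation: [0.127, -3.137, 0.0]
contact_force: [0.4, -0.9, -4.8]
grip_width: 0.0235
gripper_force: 59.0
```

arm_command --rows '[{"fingers": -1, "x": 0.009, "y": 0.02, "z": 0, "ax": 0, "ay": 0, "az": 0}, {"fingers": -1, "x": 0.009, "y": 0.018, "z": 0, "ax": 0, "ay": 0, "az": 0}, {"fingers": -1, "x": 0.007, "y": 0.014, "z": 0, "ax": 0, "ay": 0, "az": 0}, {"fingers": -1, "x": 0.005, "y": 0.009, "z": 0, "ax": 0, "ay": 0, "az": 0}, {"fingers": -1, "x": 0, "y": 0, "z": 0, "ax": 0, "ay": 0, "az": 0}, {"fingers": -1, "x": 0, "y": 0, "z": 0, "ax": 0, "ay": 0, "az": 0}, {"fingers": -1, "x": 0, "y": 0, "z": 0, "ax": 0, "ay": 0, "az": 0}]'

```text
clock: 34.52
tcp_pos: [0.529, 0.2735, 0.1861]
orientation: [0.123, -3.139, 0.002]
contact_force: [0.9, 0.3, -4.3]
grip_width: 0.0237
gripper_force: 59.0
```

```bash
python3 g.py .5267 .2762 .12 4.6 4; python3 - <<'E'
from bench import r; import cv2,numpy as np
from h import *
for n in("scene","side"):
    f=r.grab_frame(n); np.savez(n+"1.npz",**f); P=cloud(f)
    if n=="side": cv2.imwrite("pics/side1.png",cv2.resize(f["frame"][60:270,90:370,::-1],(800,600)))
    for a,b in((.08,.127),(.135,.155)):
        m=(P[...,2]>a)&(P[...,2]<b)&(abs(P[...,0]-.527)<.05)&(abs(P[...,1]-.276)<.05);q=P[m]
        if len(q)>20: print(n,a,len(q),cv2.minAreaRect(q[:,:2].astype(np.float32)),q[:,2].min())
E
```

```text
t 34.52 p [0.529  0.2735 0.1861] yaw -355.5 tz [ 0.    -0.001 -1.   ] w 0.0237 F [ 0.9  0.3 -4.3] gf 59.0
[0.5267, 0.2762, 0.12, 4.6, 4.0] [ 0.5  0.7 16.5] -0.03
scene 0.08 249 ((0.5346736311912537, 0.2643509805202484), (0.051054004579782486, 0.03733322396874428), 39.263946533203125) 0.08346853926928344
scene 0.135 50 ((0.5296859741210938, 0.26840460300445557), (0.020474513992667198, 0.017352677881717682), 5.206911087036133) 0.13505376787610202
side 0.08 282 ((0.5208984017372131, 0.26341739296913147), (0.03234486281871796, 0.05060715973377228), 49.649635314941406) 0.0846063161998537
side 0.135 64 ((0.5235994458198547, 0.26976317167282104), (0.021647797897458076, 0.027938509359955788), 52.65711212158203) 0.13501650010917665
```

View pics/side1.png

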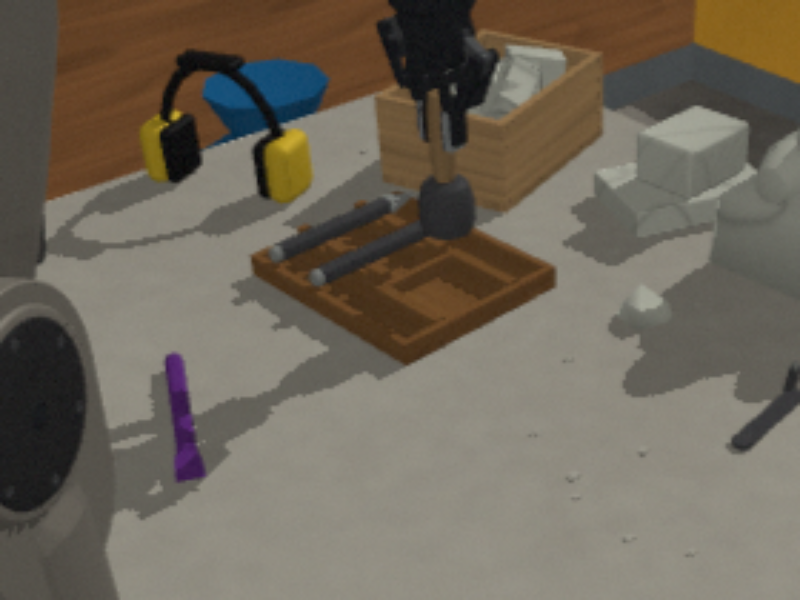

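The side view shows the mallet hanging upright at (445,200) above the bay at (450,285), with both chisels in place. Now I'll lower it into the bay.

arm_command --rows '[{"fingers": -1, "x": 0.001, "y": 0.001, "z": 0.008, "ax": 0, "ay": 0, "az": 0}, {"fingers": -1, "x": 0.001, "y": 0, "z": 0.015, "ax": 0, "ay": 0, "az": 0}, {"fingers": -1, "x": 0, "y": 0, "z": 0.018, "ax": 0, "ay": 0, "az": 0}, {"fingers": -1, "x": 0, "y": 0, "z": 0.015, "ax": 0, "ay": 0, "az": 0}, {"fingers": -1, "x": 0, "y": 0, "z": 0.008, "ax": 0, "ay": 0, "az": 0}, {"fingers": -1, "x": 0, "y": 0, "z": 0.003, "ax": 0, "ay": 0, "az": 0}, {"fingers": -1, "x": 0, "y": 0, "z": 0, "ax": 0, "ay": 0, "az": 0}, {"fingers": -1, "x": 0, "y": 0, "z": 0, "ax": 0, "ay": 0, "az": 0}, {"fingers": -1, "x": 0, "y": 0, "z": 0, "ax": 0, "ay": 0, "az": 0}]'

```text
clock: 35.37
tcp_pos: [0.5273, 0.276, 0.1204]
orientation: [-0.124, 3.138, 0.001]
contact_force: [1.2, -0.2, -4.8]
grip_width: 0.0233
gripper_force: 59.2
```

arm_command --rows '[{"fingers": -1, "x": 0, "y": 0, "z": 0.0015, "ax": 0, "ay": 0, "az": 0}, {"fingers": -1, "x": 0, "y": 0, "z": 0.0015, "ax": 0, "ay": 0, "az": 0}, {"fingers": -1, "x": 0, "y": 0, "z": 0, "ax": 0, "ay": 0, "az": 0}, {"fingers": -1, "x": 0, "y": 0, "z": 0, "ax": 0, "ay": 0, "az": 0}]'

```text
clock: 35.7
tcp_pos: [0.5265, 0.2757, 0.1165]
orientation: [-0.125, 3.139, 0.0]
contact_force: [0.6, -0.3, -4.7]
grip_width: 0.0236
gripper_force: 59.2
```

arm_command --rows '[{"fingers": -1, "x": 0, "y": 0, "z": 0.0015, "ax": 0, "ay": 0, "az": 0}, {"fingers": -1, "x": 0, "y": 0, "z": 0.0015, "ax": 0, "ay": 0, "az": 0}, {"fingers": -1, "x": 0, "y": 0, "z": 0.001, "ax": 0, "ay": 0, "az": 0}, {"fingers": -1, "x": 0, "y": 0, "z": 0, "ax": 0, "ay": 0, "az": 0}, {"fingers": -1, "x": 0, "y": 0, "z": 0, "ax": 0, "ay": 0, "az": 0}]'

```text
clock: 36.12
tcp_pos: [0.5264, 0.2756, 0.1123]
orientation: [0.125, -3.139, 0.0]
contact_force: [-0.4, -0.4, -5.1]
grip_width: 0.0233
gripper_force: 59.2
```

arm_command --rows '[{"fingers": -1, "x": 0, "y": 0, "z": 0.001, "ax": 0, "ay": 0, "az": 0}, {"fingers": -1, "x": 0, "y": 0, "z": 0, "ax": 0, "ay": 0, "az": 0}, {"fingers": -1, "x": 0, "y": 0, "z": 0, "ax": 0, "ay": 0, "az": 0}]'

```text
clock: 36.37
tcp_pos: [0.5265, 0.2757, 0.1113]
orientation: [0.125, -3.139, 0.0]
contact_force: [-0.9, 0.7, -4.9]
grip_width: 0.0238
gripper_force: 59.2
```

arm_command --rows '[{"fingers": -1, "x": 0, "y": 0, "z": 0.001, "ax": 0, "ay": 0, "az": 0}, {"fingers": -1, "x": 0, "y": 0, "z": 0.0005, "ax": 0, "ay": 0, "az": 0}, {"fingers": -1, "x": 0, "y": 0, "z": 0, "ax": 0, "ay": 0, "az": 0}, {"fingers": -1, "x": 0, "y": 0, "z": 0, "ax": 0, "ay": 0, "az": 0}]'

```text
clock: 36.7
tcp_pos: [0.5269, 0.276, 0.1107]
orientation: [-0.124, 3.138, 0.001]
contact_force: [-1.9, -0.1, 4.4]
grip_width: 0.0237
gripper_force: 59.9
```

arm_command --rows '[{"fingers": -1, "x": 0, "y": 0, "z": 0.0005, "ax": 0, "ay": 0, "az": 0}, {"fingers": -1, "x": 0, "y": 0, "z": 0, "ax": 0, "ay": 0, "az": 0}, {"fingers": -1, "x": 0, "y": 0, "z": 0, "ax": 0, "ay": 0, "az": 0}]'

```text
clock: 36.95
tcp_pos: [0.527, 0.2761, 0.1106]
orientation: [-0.125, 3.138, 0.001]
contact_force: [-3.9, -0.6, 9.1]
grip_width: 0.0237
gripper_force: 60.4
```

Contact is made, as expected at about 0.1105. I'll release and lift straight up, clear of the handle.

arm_command --rows '[{"fingers": 0.3, "x": 0, "y": 0, "z": 0, "ax": 0, "ay": 0, "az": 0}, {"fingers": 0.3, "x": 0, "y": 0, "z": 0, "ax": 0, "ay": 0, "az": 0}, {"fingers": 0.3, "x": 0, "y": 0, "z": 0, "ax": 0, "ay": 0, "az": 0}, {"fingers": 0.3, "x": 0, "y": 0, "z": 0, "ax": 0, "ay": 0, "az": 0}, {"fingers": 0.3, "x": 0, "y": 0, "z": -0.01, "ax": 0, "ay": 0, "az": 0}, {"fingers": 0.3, "x": 0, "y": 0, "z": -0.02, "ax": 0, "ay": 0, "az": 0}, {"fingers": 0.3, "x": 0, "y": 0, "z": -0.03, "ax": 0, "ay": 0, "az": 0}, {"fingers": 0.3, "x": 0, "y": 0, "z": -0.03, "ax": 0, "ay": 0, "az": 0}, {"fingers": 0.3, "x": 0, "y": 0, "z": -0.02, "ax": 0, "ay": 0, "az": 0}, {"fingers": 0.3, "x": 0, "y": 0, "z": 0, "ax": 0, "ay": 0, "az": 0}]'

```text
clock: 37.78
tcp_pos: [0.5291, 0.277, 0.2251]
orientation: [-0.124, 3.131, 0.007]
contact_force: [0.9, -0.1, 1.2]
grip_width: 0.0553
gripper_force: 0.0
```

```bash
python3 g.py; python3 - <<'E'
from bench import r; import cv2,numpy as np
from h import *
a=np.radians(4.6);R=np.array([[np.cos(a),np.sin(a)],[-np.sin(a),np.cos(a)]])
for n in("scene","side"):
    f=r.grab_frame(n); P=cloud(f)
    if n=="scene": cv2.imwrite("pics/end.png",cv2.resize(f["frame"][110:370,110:480,::-1],(800,562)))
    m=(P[...,2]>.08)&(P[...,2]<.15)&(abs(P[...,0]-.527)<.03)&(abs(P[...,1]-.276)<.03);q=P[m]
    (c,s,_)=cv2.minAreaRect(q[:,:2].astype(np.float32)); print(n,"mallet in tray",(R@(np.array(c)-[.521,.346])).round(4),s,q[:,2].max())
    for nm,c,z in(("cup",(.645,-.15),.02),("spanner",(.58,-.02),.0035)):
        m=(P[...,2]>z)&(abs(P[...,0]-c[0])<.08)&(abs(P[...,1]-c[1])<.05)
        P0=cloud(load(n+"0.npz")); m0=(P0[...,2]>z)&(abs(P0[...,0]-c[0])<.08)&(abs(P0[...,1]-c[1])<.05)
        print(nm,P[m].mean(0).round(3),P0[m0].mean(0).round(3))
E
```

```text
t 37.78 p [0.5291 0.277  0.2251] yaw -355.5 tz [ 0.007  0.005 -1.   ] w 0.0553 F [ 0.9 -0.1  1.2] gf 0.0
scene mallet in tray [ 0.0003 -0.0736] (0.023249642923474312, 0.024323681369423866) 0.1451173884235668
cup [ 0.643 -0.15   0.032] [ 0.643 -0.15   0.032]
spanner [ 0.606 -0.044  0.005] [ 0.585 -0.038  0.012]
side mallet in tray [-0.0029 -0.0752] (0.020728176459670067, 0.025700939819216728) 0.14527317134619255
cup [ 0.643 -0.151  0.031] [ 0.643 -0.151  0.031]
spanner [ 0.604 -0.044  0.006] [ 0.597 -0.03   0.014]
```

View pics/end.png

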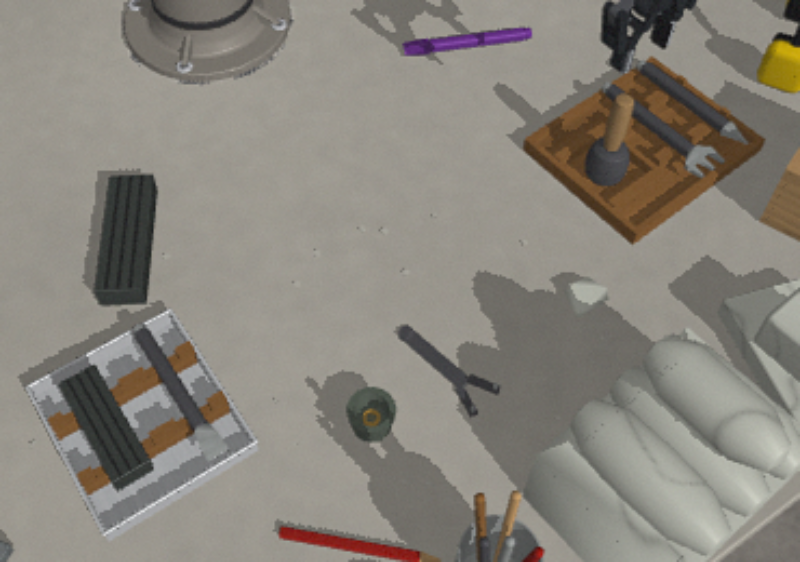

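The final scene view shows all five tools in place: the mallet at (608,150), the claw and point chisels in the tray, and the brick and flat chisel in the pan. The cup (370,413) hasn't moved. The spanner (450,370) was never approached; its shifted mean comes from the mallet and brick leaving the mask.

arm_command --rows '[{"fingers": 0.3, "x": 0, "y": 0, "z": -0.01, "ax": 0, "ay": 0, "az": 0}, {"fingers": 0.3, "x": 0, "y": 0, "z": 0, "ax": 0, "ay": 0, "az": 0}, {"fingers": 0.3, "x": 0, "y": 0, "z": 0, "ax": 0, "ay": 0, "az": 0}, {"fingers": 0.3, "x": 0, "y": 0, "z": 0, "ax": 0, "ay": 0, "az": 0}]'

```text
clock: 38.22
tcp_pos: [0.5262, 0.2755, 0.2287]
orientation: [0.125, -3.138, 0.001]
contact_force: [0.9, -0.1, 0.1]
grip_width: 0.0559
gripper_force: 0.0
```

```bash
python3 -c "
from bench import r; print(r.hand_in())"
```

```text
the job is handed in; nothing more can be done
None
```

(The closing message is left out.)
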